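# Draw the extruder ram from behind the drying figures

### The job

The ram has to come out of the clay extruder for cleaning, but three drying clay pieces stand in front of it. First move all three - robed figure, cottage and lamb - over to the cream kiln slab and stand them there; then draw the ram straight out of the barrel and lay it flat, lengthways, in the middle of the aluminium tray. Finally put every piece back upright on the middle of its own drying tile - figure on the round tile, cottage on the square one, lamb on the oblong one, cottage and lamb lined up with the tile's edges - without ever knocking one over, and leave the ram in the tray.

Things in the scene. Friction and masses are not known exactly. Their poses are not given: they have to be found in the camera images.
- extruder: Fixed bench clay extruder: aluminium barrel along its y axis in grey saddles on a wooden base 110 x 200 x 18. Origin on the table under the barrel's middle. Barrel 170 long, outside dia. 37 (flange 47), bore 30, axis 60 above the table. Open mouth 85 from the origin towards -y, die cap at +y. The ram slides out along -y only, freely, about 1 mm play all round.
- ram: Ram in the barrel, 174 mm over all, 0.2 kg: aluminium shaft dia. 28, square wooden handle 28 x 28 x 60. Origin on its axis at half length; y points from handle to shaft tip. Handle y -87 to -27 (centre -57), shaft y -27 to +87. At the start parallel to the barrel, axis 59 up, 92 to 108 of shaft inside, handle outside with sides upright: pinch them from above.
- figure: Robed figure of brown clay with a cap, 99 mm high, round foot 46 across; the robe is straight, about 30 wide, from 38 to 66 above the foot (grip there, any direction). Origin: centre of its underside, z up. At the start it stands on the round tile. 0.11 to 0.18 kg.
- cottage: Cottage of brown clay with pitched roof and chimney: foot 46 x 46 x 6 mm, walls 40 x 40 up to 50 height, ridge along its y at 70, chimney to 79. Grip the walls across its y or x axis 30 to 45 above its underside. Origin: centre of its underside, z up. At the start it stands on the square tile. 0.12 to 0.2 kg.
- lamb: Lamb of brown clay on an oblong foot 68 (along its x) x 38 x 8 mm; head at +x, 71 high. Body 50 x 28 x 28, from 30 to 58 above the underside; grip it across its y axis (28 wide) at about 46. Origin: centre of its underside, z up. At the start it stands on the oblong tile. 0.1 to 0.17 kg.
- tile_round: Round white plaster drying tile, fixed, diameter 70, 8 mm thick, the place of the figure. Origin: centre of its underside.
- tile_square: Square white plaster drying tile, fixed, 60 x 60 x 8 mm, the place of the cottage. Origin: centre of its underside, x and y along its edges.
- tile_oblong: Oblong white plaster drying tile, fixed, 84 (along its x) x 54 x 8 mm, the place of the lamb. Origin: centre of its underside.
- slab: Flat cream kiln slab, fixed and empty, 130 (x) x 260 (y) x 14 mm: the side area with room for the three pieces in a row along its y. Origin: centre of its underside.
- tray: Empty low aluminium tray, fixed, 130 (x) x 240 (y) mm, walls 20 mm high and 3 mm thick, floor 3 mm thick. Origin: centre of its underside. The ram lies lengthways in it, along its y, either way round; lying on the floor its axis is 17 mm above the table.

How it is judged:
By the outcome, as a careful person would: the job done as asked, in the order asked, and still so for the second after the job is handed in, with the robot touching nothing.
It also fails if it takes over 144 s, if anything falls off the work surface, if the arm or the gripper's body presses on something with over 40 N, if the wrist force passes 120 N, or if a joint passes its speed limit or range.

### The arm

A 6-joint arm with a two-finger parallel gripper is mounted at the origin on the work surface. World frame = base frame: x ahead of the robot, y to its left, z up, the work surface at z = 0. Lengths are in m, angles in rad, forces in N, time in s.
With the tool pointing down it reaches from about 0.425 to 0.95 m from the base axis. Payload 3.5 kg.
Tool frame: the origin (TCP) lies between the finger pads; the fingertips stand 22 mm ahead of it and the grasp point (between the pads) lies 3 mm ahead of it (ctrl.nose_length is the z of the fingertips in the tool frame, in m); z points along the fingers, y is the line along which they close (so a half turn about z gives the same grasp; the last joint's range is limited). The gripper opens to 85 mm and grips with 20 to 120 N. Pads are 22 mm wide; open, the fingers measure 114 mm over their backs; the gripper's body (76 mm by 85 mm) begins 54 mm behind the grasp point. The pads swing forward as they close: fully open they stand 13 mm farther back than shut.
Start: joints at [1.128, 0.286, 1.577, -0, 1.279, -0.15], TCP at [0.195, 0.646, 0.253] pointing down, gripper open.
Joint ranges: [-2.77, 2.77], [-0.9, 2.22], [0.21, 2.48], [-1.53, 4.67], [0.24, 2.81], [-2.84, 2.84]. Speed limits (rad/s): [2.79, 2.79, 3.14, 3.14, 3.14, 3.14].

### API

Orientations are given as a unit quaternion [x, y, z, w].
In Python, from plant import ctrl gives the robot as it stands. The module is installed in compiled form; this text tells all that it offers.
- The arm moves only by the tool send_rows, never from a script. Its argument "rows" is text: rows parted by semicolons, each of 7 numbers parted by spaces: the turn, a rotation vector about the tool's x, y, z in normalised numbers (1 is 360 degrees), then the shift along the tool's x, y, z in parts of the range, where 1.0 means 1000 mm, then the opening, from -1 (shut) to 1 (fully open). A call has 1 to 8 rows; each row is the pose to reach, as a shift and turn from the pose commanded when the call began, along the tool's axes at that moment; what a row does not reach only later rows make up. A row lasts 1/8 s, in which the tool goes at most 62.5 mm and 10.7 degrees, less where a joint would pass 70% of its speed; a pose out of reach is approached as far as the arm can. No shift or turn number may pass 1 either way. A call with a gripper value outside its range is refused whole. The fingers move at their own pace and stop on an object; "grip_force" is the grip in N (left out, the last holds). Time passes only in rows, so rows that repeat a pose let the fingers close. It gives the time, the measured TCP pose, the force, the opening and the grip force at its end, in the units of the state.
- ctrl.get_state(): the state, without advancing time (a new reading comes with each control period).
- ctrl.read_camera(name): name is "scene" or "top"; returns a dict with "color" (384x512x3 uint8, red, green, blue), "fx", "fy", "cx", "cy" (pixels), "extrinsics" (4x4, takes a point from world to camera coordinates). Camera axes: x right, y down, z forward; pixel columns grow to the right and rows downward; lengths in m; the calibration is good to about 2 mm. A picture is of the moment at which its call begins. There is no depth.
- ctrl.sign_off(): hands the job in; it is judged then, once.
Trained networks look in a picture, given as the dict that the camera call returned (one of the last four; its "shot" number tells which), for a name from the list of things; names that differ only in an ending like _2 or _b are one class to them, and where a whole thing is asked for, a point or a joint stands for the part that bears it (a point fixed in the world has none). Each returns a list of dicts, best first, with "p" (0 to 1); they miss things now and then, are a little off and sometimes report something else, mostly with a low value. They report only what shows in the picture. A call takes as long as a camera call.
- ctrl.look_for(picture, target): "position" ([x, y, z] in m, in the coordinates of the camera as it stood for that picture, good to about 4 mm: the middle of the surface that is visible of it).
The state is a dict: "time": time; "qpos": joint angles; "dq": joint speeds; "joint_efforts": joint torques, N m; "eef_pos": TCP position; "tcp_rot": TCP orientation; "contact_force": force on the tool from outside, world axes, zero at the start; "wrist_torque": the same for the moment, N m; "opening": opening from 0.0 (shut) to 1.0 (fully open); "finger_force": force on a finger pad.
Only numpy, scipy, OpenCV 4.12 (cv2) and the standard library are available. Lean on these libraries where they do the work, as an engineer would, in place of code of your own. Each camera call takes 0.05 s, during which the arm holds its last target. There are 200 camera calls.

## Working session

There is one attempt and no reset: what is moved stays moved. The work goes in short steps, Python scripts to look and compute and a tool call to move; the robot and the scene stay as the last step left them, time stands still between calls to the robot, and variables do not carry over. Pictures are saved under pics/ and viewed, at most 14 in all, crops included, and the job is handed in when it is done.

Besides the shell and the picture viewer there is one more tool, called after "Request:" by a JSON object that holds its "method" and its "body". send_rows: Moves the arm, as the interface text tells. Its arguments: {"type":"object","properties":{"rows":{"type":"string"},"grip_force":{"type":"number"}},"required":["rows"]}

```bash
mkdir -p pics; cat > h.py <<'E'
import numpy as np, cv2
from plant import ctrl
from scipy.spatial.transform import Rotation as R
def snap(cam,name=None):
    p=ctrl.read_camera(cam)
    if name: cv2.imwrite('pics/'+name+'.png',p['color'][:,:,::-1])
    return p
def look(p,t):
    E=np.array(p['extrinsics']); out=[]
    for d in ctrl.look_for(p,t):
        w=E[:3,:3].T@(np.array(d['position'])-E[:3,3]); out.append((round(d['p'],2),np.round(w*1000,0)))
    return out
def proj(p,X):
    E=np.array(p['extrinsics']); c=(E[:3,:3]@np.atleast_2d(X).T).T+E[:3,3]
    return np.c_[p['fx']*c[:,0]/c[:,2]+p['cx'],p['fy']*c[:,1]/c[:,2]+p['cy']]
def ray(p,u,v,z):
    E=np.array(p['extrinsics']); o=-E[:3,:3].T@E[:3,3]
    d=E[:3,:3].T@np.array([(u-p['cx'])/p['fx'],(v-p['cy'])/p['fy'],1.]); return o+d*(z-o[2])/d[2]
E
python3 - <<'E'
from h import *
s=ctrl.get_state(); print(s['eef_pos'],s['tcp_rot'],s['opening'],ctrl.nose_length)
for c in ('scene','top'):
    p=snap(c,c+'0'); E=np.array(p['extrinsics']); print(c,'campos',(-E[:3,:3].T@E[:3,3]).round(3),p['fx'],E[:3,:3].round(2).tolist())
    for t in ['extruder','ram','figure','cottage','lamb','tile_round','tile_square','tile_oblong','slab','tray']:
        print(t,look(p,t)[:2])
E
```

```text
[0.19452628 0.64574287 0.25193915] [ 1.45858529e-01  9.89304765e-01 -1.11746355e-03 -3.50557687e-04] 1.0006500955407338 0.022
scene campos [1.049 0.189 0.784] 375.6396916736466 [[-0.27, 0.96, -0.01], [0.78, 0.21, -0.6], [-0.57, -0.17, -0.8]]
extruder [(0.85, array([548., 321.,  32.]))]
ram [(0.66, array([552., 185.,  76.]))]
figure [(0.59, array([564.,  15.,  56.]))]
cottage [(0.74, array([510.,  93.,  53.]))]
lamb []
tile_round [(0.67, array([573.,  20.,   9.]))]
tile_square [(0.62, array([521., 108.,  11.]))]
tile_oblong [(0.88, array([628., 100.,   9.]))]
slab [(0.58, array([ 623., -225.,   17.])), (0.44, array([625., 107.,  64.]))]
tray [(0.68, array([ 462., -234.,    5.]))]
top campos [0.472 0.038 0.924] 398.34552551439305 [[0.01, -1.0, 0.02], [-1.0, -0.01, -0.09], [0.09, -0.02, -1.0]]
extruder [(0.85, array([523., 317.,  25.]))]
ram [(0.97, array([538., 185.,  71.]))]
figure [(0.81, array([547.,  11.,  74.]))]
cottage [(0.84, array([495.,  90.,  66.]))]
lamb [(0.66, array([607., 101.,  71.])), (0.3, array([536., 185.,  74.]))]
tile_round [(0.59, array([553.,  18.,   7.]))]
tile_square [(0.6, array([500., 100.,   9.]))]
tile_oblong [(0.8, array([604.,  87.,   3.])), (0.43, array([604., 101.,  71.]))]
slab []
tray [(0.96, array([ 466., -237.,   -1.]))]
```

```bash
python3 - <<'E'
import cv2
for c in('scene','top'):
    i=cv2.imread(f'pics/{c}0.png'); print(i.shape)
    cv2.imwrite(f'pics/{c}0b.png',cv2.resize(i,(800,600),interpolation=cv2.INTER_CUBIC))
E
```

```text
(384, 512, 3)
(384, 512, 3)
```

View pics/scene0b.png

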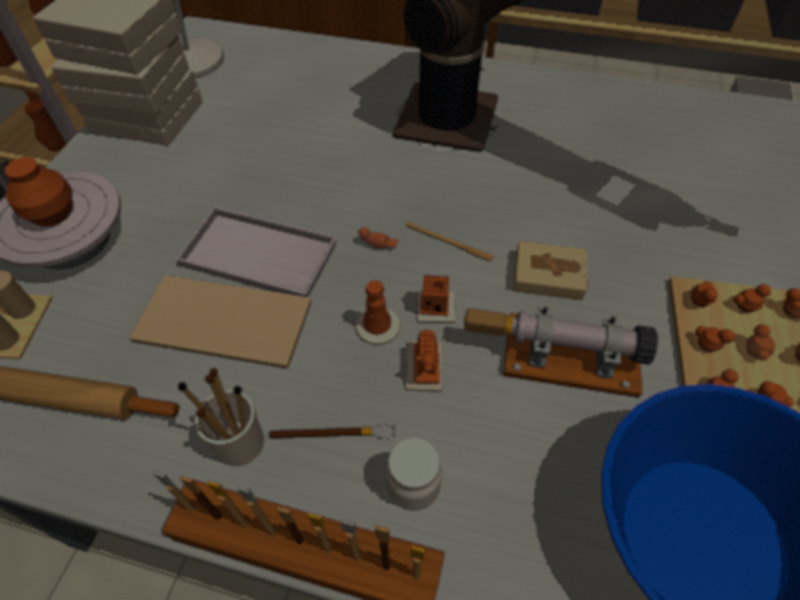

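View pics/top0b.png

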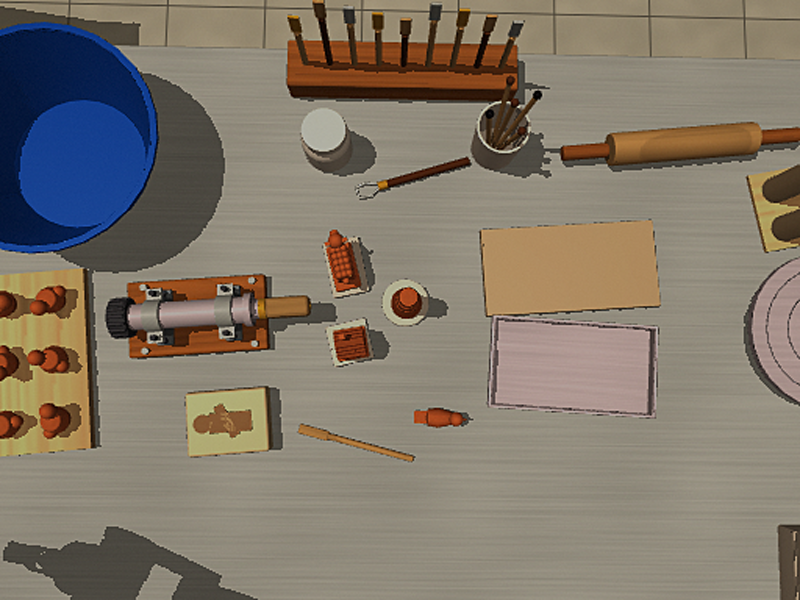

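```bash
python3 - <<'E'
from h import *
pt={'top':dict(tileR=(420,315),tileS=(332,350),tileO=(355,285),cott=(350,342),lamb=(341,262),fig=(405,302),slab=(570,265),tray=(570,365),handle=(290,306),ring=(262,307),table=(400,230),shad=(438,308)),
'scene':dict(tileR=(365,328),tileS=(445,312),tileO=(425,383),cott=(436,300),lamb=(428,350),fig=(375,320),slab=(225,320),tray=(255,255),handle=(485,321),ring=(510,323),table=(400,200),shad=(405,310))}
ims=[]
for c in pt:
    i=cv2.imread(f'pics/{c}0.png')[:,:,::-1]
    for k,(u,v) in pt[c].items(): print(c,k,i[int(v*.64),int(u*.64)],end='; ')
    a=i[140:240,180:290] if c=='top' else i[165:255,220:340]
    ims.append(cv2.resize(a,(390,390),interpolation=cv2.INTER_NEAREST))
cv2.imwrite('pics/crop.png',np.hstack(ims)[:,:,::-1])
E
```

```text
top tileR [98 82 67]; top tileS [186 186 157]; top tileO [79 31 12]; top cott [138  58  25]; top lamb [182  79  35]; top fig [165  73  32]; top slab [176 140  95]; top tray [178 153 148]; top handle [147 101  52]; top ring [182 128  30]; top table [145 139 125]; top shad [77 73 65]; scene tileR [56 40 29]; scene tileS [72 33 12]; scene tileO [78 60 47]; scene cott [58 27 13]; scene lamb [98 46 18]; scene fig [63 29  7]; scene slab [122 101  73]; scene tray [122 112 110]; scene handle [100  72  39]; scene ring [118  82  17]; scene table [98 97 89]; scene shad [81 80 74];
```

View pics/crop.png

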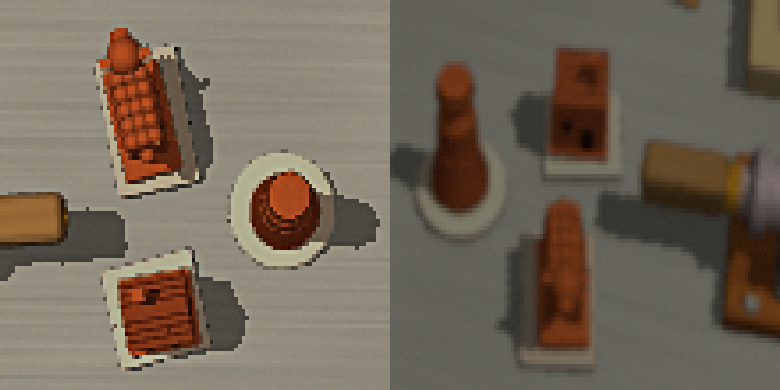

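```bash
cat > fit.py <<'E'
from h import *
from scipy.optimize import minimize
def box(x0,x1,y0,y1,z0,z1): return np.array([[x,y,z] for x in(x0,x1) for y in(y0,y1) for z in(z0,z1)])/1000.
def fr(r0,r1,z0,z1):
    t=np.arange(0,2*np.pi,.2); return np.vstack([np.c_[r*np.cos(t),r*np.sin(t),0*t+z] for r,z in((r0,z0),(r1,z1))])/1000.
M=dict(figure=[fr(23,23,0,5),fr(23,15,5,38),fr(15,15,38,66),fr(14,11,66,82),fr(13,9,82,99)],
 cottage=[box(-23,23,-23,23,0,6),box(-20,20,-20,20,0,50),np.vstack([box(-20,20,-20,20,49,50),box(-.1,.1,-20,20,69,70)])],
 lamb=[box(-34,34,-19,19,0,8),box(-25,25,-14,14,30,58),box(-22,22,-10,10,8,30),fr(9,9,52,71)+[.027,0,0]],
 tile_round=[fr(35,35,-8,0)],tile_square=[box(-30,30,-30,30,-8,0)],tile_oblong=[box(-42,42,-27,27,-8,0)],
 slab=[box(-65,65,-130,130,-14,0)],tray=[box(-65,65,-120,120,-20,0)],ram=[box(-14,14,-87,-27,-14,14)])
def masks(im):
    r,g,b=[cv2.GaussianBlur(im,(0,0),.01)[:,:,k].astype(float)+1 for k in range(3)]
    br=np.median(im[:,:,1]); table=(r/b<1.3)&(r/g<1.12)
    clay=(r/g>1.75)&(r>25)&(b<g*.75)
    white=table&(g>1.17*br*1.0)
    dark=(g<.8*br)&~clay
    slab=(r/g>1.15)&(r/g<1.4)&(r/b>1.5)&(r/b<2.2)&(g>.85*br)
    tray=(r/g>1.07)&(r/b<1.3)&(r/b>1.06)
    wood=(r/g>1.25)&(r/g<1.7)&(r/b>2)&(r/b<4)
    return dict(clay=clay,white=white,dark=dark,slab=slab,tray=tray,wood=wood)
S=4
def render(p,parts,q,roi):
    x,y,yaw,z=q; u0,v0,u1,v1=roi; c=np.zeros(((v1-v0)*S,(u1-u0)*S),np.uint8)
    Rz=R.from_euler('z',yaw).as_matrix()
    for P in parts:
        uv=proj(p,P@Rz.T+[x,y,z]); uv=(uv-[u0,v0]+.5)*S-.5
        h=cv2.convexHull((uv*16).round().astype(np.int32)); cv2.fillConvexPoly(c,h,255,shift=4)
    return cv2.resize(c,(u1-u0,v1-v0),interpolation=cv2.INTER_AREA)/255.
def fit(pics,parts,q0,mk,ig,free=(0,1,2,3),pad=.03):
    data=[]
    for p in pics:
        m=masks(p['color']); fg=np.any([m[k] for k in mk],0); ign=np.any([m[k] for k in ig],0)&~fg if ig else 0*fg
        Rz=R.from_euler('z',q0[2]).as_matrix(); uv=proj(p,np.vstack(parts)@Rz.T+q0[[0,1]+[3]])
        lo=np.maximum(uv.min(0)-10,0).astype(int); hi=np.minimum(uv.max(0)+11,[512,384]).astype(int)
        roi=(*lo,*hi); sl=np.s_[lo[1]:hi[1],lo[0]:hi[0]]; data.append((p,roi,fg[sl].astype(float),1-ign[sl].astype(float)))
    free=list(free)
    def cost(v):
        q=q0.copy(); q[free]=v; return sum((w*abs(render(p,parts,q,roi)-f)).sum() for p,roi,f,w in data)
    sc=np.array([.008,.008,.12,.008])[free]; v=q0[free]
    for k in range(3):
        sim=np.vstack([v]+[v+sc*e*(-1)**k for e in np.eye(len(free))]); o=minimize(cost,v,method='Nelder-Mead',options=dict(initial_simplex=sim,maxiter=300,xatol=1e-5)); v=o.x; sc=sc/2
    q=q0.copy(); q[free]=v; return q,o.fun,sum(d[2].sum() for d in data)
E
cat > m1.py <<'E'
from fit import *
pics=[snap('top'),snap('scene')]
G=dict(figure=(.55,.013,0,.008),cottage=(.497,.095,.1,.008),lamb=(.608,.1,.2,.008),tile_round=(.55,.013,0,.008),tile_square=(.497,.095,.1,.008),tile_oblong=(.608,.1,.2,.008),slab=(.6,-.23,.03,.014),tray=(.466,-.237,-.05,.02),ram=(.545,.23,-.05,.059))
C=dict(tile_round='figure',tile_square='cottage',tile_oblong='lamb'); res={}
for k,g in G.items():
    g=np.array(g); fr_=(0,1,3) if k in('figure','tile_round') else (0,1,2,3)
    if k in C:
        c=C[k]; qc=res[c]
        # add the piece's hulls in the tile frame guess: fit with pieces fixed by clay as ignore
        a=[fit(pp,M[k],g,['white'],['clay','dark'],fr_) for pp in(pics,pics[:1],pics[1:])] if 0 else [fit(pics,M[k],g,['white'],['clay','dark'],fr_)]
    else:
        mk=dict(slab='slab',tray='tray',ram='wood').get(k,'clay'); ig=['clay'] if k=='ram' else (['dark'] if k=='tray' else [])
        a=[fit(pics,M[k],g,[mk],ig,fr_)]
    res[k]=a[0][0]
    for q,f,n in a: print(k,'xy %.1f %.1f yaw %.1fdeg z %.1f'%(q[0]*1e3,q[1]*1e3,np.degrees(q[2]),q[3]*1e3),'cost %.0f/%d'%(f,n))
    for i in (0,1):
        q=fit([pics[i]],M[k],res[k],*((['white'],['clay','dark']) if k in C else ([mk],ig)),[j for j in fr_ if j<3])[0]; print('    view',i,(q[:2]*1e3).round(1),np.degrees(q[2]).round(1))
import pickle; pickle.dump(res,open('res0.pkl','wb'))
E
python3 m1.py
```

```text
figure xy 554.1 11.0 yaw 0.0deg z 6.0 cost 124/669
    view 0 [554.1  11.5] 0.0
    view 1 [551.5   9.2] 0.0
cottage xy 493.4 91.0 yaw 10.0deg z 3.2 cost 150/773
    view 0 [493.4  91.4] 10.4
    view 1 [490.7  87.7] 10.3
lamb xy 608.2 105.4 yaw 14.6deg z 4.8 cost 216/1009
    view 0 [608.7 105.8] 15.1
    view 1 [604.2 102.2] 13.9
tile_round xy 554.0 11.6 yaw 0.0deg z 13.4 cost 149/424
    view 0 [554.   12.1] 0.0
    view 1 [555.4   9.2] 0.0
tile_square xy 494.8 92.1 yaw 14.8deg z 13.3 cost 149/267
    view 0 [494.8  92.8] 14.6
    view 1 [495.1  89.7] 14.3
tile_oblong xy 605.2 97.3 yaw 7.9deg z 23.4 cost 275/152
    view 0 [605.   99.7] 12.4
    view 1 [606.3  92.4] 15.3
slab xy 610.8 -234.6 yaw 4.4deg z 7.8 cost 729/10320
    view 0 [ 611.4 -233.6] 4.2
    view 1 [ 602.7 -239.4] 4.2
tray xy 465.1 -234.1 yaw -2.9deg z 19.2 cost 465/9857
    view 0 [ 463.  -232.6] -3.1
    view 1 [ 465.1 -234.1] -2.9
ram xy 538.8 234.8 yaw 3.5deg z 49.7 cost 236/743
    view 0 [538.6 235.9] 4.0
    view 1 [531.2 234. ] 3.4
```

```bash
python3 - <<'E'
from fit import *
ims=[]
for c in('top','scene'):
    p=ctrl.read_camera(c); i=p['color']; print(c,np.median(i[:,:,1]),p['fy'],p['cx'],p['cy'])
    a=(slice(140,240),slice(180,290)) if c=='top' else (slice(165,255),slice(220,340))
    t=i[a].astype(float); ta=(t.max(2)/(t.min(2)+1)<1.4)
    print('gray hist G',[(b,int(((t[:,:,1]//8*8==b)&ta).sum())) for b in range(40,230,8)])
    m=masks(i); o=np.zeros_like(i); o[m['clay']]=[255,90,0]; o[m['white']]=[255]*3; o[m['dark']]=[60,60,160]; o[m['wood']]=[160,160,0]; o[m['slab']]=[0,200,0]; o[m['tray']]=[200,0,200]
    ims.append(cv2.resize(o[130:,150:] if c=='top' else o[90:300],(400,300),interpolation=cv2.INTER_NEAREST))
cv2.imwrite('pics/mask.png',np.hstack(ims)[:,:,::-1])
E
```

```text
top 138.0 398.34552551439305 255.45014789439153 193.51080024440444
gray hist G [(40, 11), (48, 22), (56, 119), (64, 312), (72, 386), (80, 31), (88, 74), (96, 48), (104, 16), (112, 9), (120, 8), (128, 752), (136, 5478), (144, 1256), (152, 144), (160, 20), (168, 135), (176, 277), (184, 99), (192, 36), (200, 6), (208, 0), (216, 0), (224, 0)]
scene 96.0 375.6396916736466 253.08759361924146 189.77582185887408
gray hist G [(40, 45), (48, 506), (56, 348), (64, 155), (72, 182), (80, 287), (88, 450), (96, 5729), (104, 283), (112, 165), (120, 44), (128, 0), (136, 0), (144, 0), (152, 0), (160, 0), (168, 0), (176, 0), (184, 0), (192, 0), (200, 0), (208, 0), (216, 0), (224, 0)]
```

View pics/mask.png

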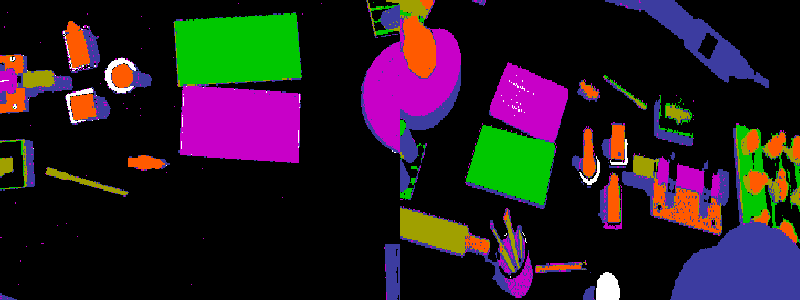

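```bash
python3 - <<'E'
s=open('fit.py').read()
s=s.replace("white=table&(g>1.17*br*1.0)","white=(r/b<1.5)&(r/g<1.2)&~clay&(g>(1.17 if br>115 else 1.08)*br)")
open('fit.py','w').write(s)
s=open('m1.py').read()
s=s.replace("['clay','dark']","['clay','dark','tray']").replace("figure=(.55,.013,0,.008),cottage=(.497,.095,.1,.008),lamb=(.608,.1,.2,.008)","figure=(.555,.012,0,.008),cottage=(.497,.093,.17,.008),lamb=(.608,.104,.24,.008)").replace("tile_square=(.497,.095,.1,","tile_square=(.497,.093,.2,")
s=s.replace("    res[k]=a[0][0]\n","    res[k]=a[0][0]; zf=res[k][3]; res[k][3]=g[3]\n").replace("print('    view'","print('    nom z, view'").replace("zf=res[k][3];","")
open('m1.py','w').write(s)
E
python3 m1.py
```

```text
figure xy 553.9 11.1 yaw 0.0deg z 8.0 cost 122/672
    nom z, view 0 [553.7  11.8] 0.0
    nom z, view 1 [552.2   9.2] 0.0
cottage xy 493.5 91.1 yaw 9.7deg z 8.0 cost 151/774
    nom z, view 0 [493.2  91. ] 10.4
    nom z, view 1 [492.1  89.7] 10.9
lamb xy 607.8 105.5 yaw 15.1deg z 8.0 cost 194/995
    nom z, view 0 [608.1 105.4] 15.1
    nom z, view 1 [608.5 103.5] 13.1
tile_round xy 554.4 11.6 yaw 0.0deg z 8.0 cost 99/467
    nom z, view 0 [554.7  12.1] 0.0
    nom z, view 1 [551.2  10.3] 0.0
tile_square xy 494.7 93.1 yaw 15.1deg z 8.0 cost 200/394
    nom z, view 0 [495.3  93.8] 14.8
    nom z, view 1 [490.7  92.4] 15.1
tile_oblong xy 607.0 100.5 yaw 12.3deg z 8.0 cost 203/275
    nom z, view 0 [606.8 101.9] 12.5
    nom z, view 1 [607. 100.] 12.5
slab xy 610.7 -234.3 yaw 4.3deg z 14.0 cost 725/10325
    nom z, view 0 [ 610.6 -232.7] 4.2
    nom z, view 1 [ 605.9 -235.6] 3.9
tray xy 465.0 -233.8 yaw -3.0deg z 20.0 cost 450/9877
    nom z, view 0 [ 463.1 -232.4] -3.1
    nom z, view 1 [ 465.9 -234.1] -2.8
ram xy 539.1 234.7 yaw 3.5deg z 59.0 cost 236/736
    nom z, view 0 [538.4 234.1] 3.4
    nom z, view 1 [539.5 235. ] 1.3
```

```bash
cat > go.py <<'E'
# usage: go.py x y z(mm) ang(deg of tool-y line, world) : prints turn & shift in tool axes from present pose
import sys; from h import *
s=ctrl.get_state(); q=R.from_quat(s['tcp_rot']); m=q.as_matrix(); p=np.array(s['eef_pos'])*1e3
print('t %.2f pos'%s['time'],p.round(1),'toolx %.1f tooly %.1f tilt %.2f'%(np.degrees(np.arctan2(m[1,0],m[0,0])),np.degrees(np.arctan2(m[1,1],m[0,1])),np.degrees(np.arccos(-m[2,2]))),'open %.2f'%s['opening'],'F',np.round(s['contact_force'],1),'fing',np.round(s['finger_force'],1),'q6 %.2f'%s['qpos'][5])
a=list(map(float,sys.argv[1:]))
for i in range(0,len(a),4):
    x,y,z,an=a[i:i+4]
    dw=(an-np.degrees(np.arctan2(m[1,1],m[0,1]))+90)%180-90
    rv=(q.inv()*R.from_euler('z',dw,degrees=True)*q).as_rotvec(degrees=True)
    T=np.array([[0,1,0],[1,0,0],[0,0,-1.]]) # ideal downward
    print('to',a[i:i+4],'turn',rv.round(1),'shift',(m.T@(np.array([x,y,z])-p)).round(1))
E
python3 go.py 553.5 11 200 4.2 553.5 11 63 4.2
```

```text
t 1.40 pos [194.8 646.3 253.3] toolx 163.2 tooly 73.2 tilt 0.00 open 1.00 F [-0.9  0.1  0.4] fing 0.0 q6 -0.15
to [553.5, 11.0, 200.0, 4.2] turn [-0. -0. 69.] shift [-526.8 -504.7   53.3]
to [553.5, 11.0, 63.0, 4.2] turn [-0. -0. 69.] shift [-526.8 -504.7  190.3]
```

Units first: shifts go in shares of 1000 mm and turns go in shares of 360 degrees. So -527 mm / 1000 = -0.527, -505 mm / 1000 = -0.505, 69 degrees / 360 = 0.1917.

Request:
{"method": "send_rows", "body": {"rows": "0 0 0.025 -0.066 -0.063 0.005 1;0 0 0.05 -0.132 -0.126 0.01 1;0 0 0.0722 -0.198 -0.189 0.015 1;0 0 0.0944 -0.264 -0.252 0.02 1;0 0 0.1194 -0.33 -0.315 0.025 1;0 0 0.1444 -0.395 -0.378 0.03 1;0 0 0.1667 -0.46 -0.441 0.04 1;0 0 0.1917 -0.527 -0.505 0.043 1"}}

```text
time: 2.4
eef_pos: [0.4412, 0.2099, 0.2247]
tcp_rot: [0.682, 0.731, 0.001, 0.0]
contact_force: [1.6, 0.9, -0.4]
opening: 1.005
finger_force: 0.0
```

```bash
python3 go.py 553.5 11 200 4.2 553.5 11 63 4.2
```

```text
t 2.40 pos [441.2 209.9 224.7] toolx 93.9 tooly 3.9 tilt 0.08 open 1.00 F [ 1.6  0.9 -0.4] fing 0.0 q6 0.17
to [553.5, 11.0, 200.0, 4.2] turn [ 0.   0.  -0.3] shift [-206.2   98.4   24.8]
to [553.5, 11.0, 63.0, 4.2] turn [ 0.   0.  -0.3] shift [-206.2   98.2  161.8]
```

Converted, -206 mm / 1000 = -0.206, -190 mm / 1000 = -0.19.

Request:
{"method": "send_rows", "body": {"rows": "0 0 0 -0.05 0.025 0.005 1;0 0 0 -0.1 0.048 0.015 1;0 0 0 -0.15 0.072 0.02 1;0 0 0 -0.19 0.09 0.025 1;0 0 0 -0.206 0.098 0.025 1;0 0 0 -0.206 0.098 0.025 1;0 0 0 -0.206 0.098 0.025 1"}}

```text
time: 3.28
eef_pos: [0.5528, 0.0148, 0.1995]
tcp_rot: [0.68, 0.733, 0.0, -0.0]
contact_force: [-0.4, -0.4, 0.3]
opening: 0.999
finger_force: 0.0
```

```bash
python3 go.py 553.5 11 200 4.2 553.5 11 63 4.2
```

```text
t 3.27 pos [552.8  14.8 199.5] toolx 94.3 tooly 4.3 tilt 0.03 open 1.00 F [-0.4 -0.4  0.3] fing 0.0 q6 -0.23
to [553.5, 11.0, 200.0, 4.2] turn [-0.   0.   0.1] shift [-3.8  0.4 -0.5]
to [553.5, 11.0, 63.0, 4.2] turn [-0.   0.   0.1] shift [ -3.9   0.4 136.5]
```

Converted, 136 mm / 1000 = 0.136, 130 mm / 1000 = 0.13.

Request:
{"method": "send_rows", "body": {"rows": "0 0 0 -0.004 0 0.03 1;0 0 0 -0.004 0 0.06 1;0 0 0 -0.004 0 0.09 1;0 0 0 -0.004 0 0.115 1;0 0 0 -0.004 0 0.13 1;0 0 0 -0.004 0 0.136 1;0 0 0 -0.004 0 0.136 1"}}

```text
time: 4.15
eef_pos: [0.5538, 0.0099, 0.0638]
tcp_rot: [0.68, 0.733, 0.0, 0.0]
contact_force: [0.5, -0.5, 0.3]
opening: 1.0
finger_force: 0.0
```

Request:
{"method": "send_rows", "body": {"rows": "0 0 0 0 0 0 -0.1;0 0 0 0 0 0 -0.25;0 0 0 0 0 0 -0.4;0 0 0 0 0 0 -0.6;0 0 0 0 0 0 -0.6;0 0 0 0 0 0 -0.6;0 0 0 0 0 0 -0.6", "grip_force": 35}}

```text
time: 5.03
eef_pos: [0.5544, 0.0094, 0.0642]
tcp_rot: [0.681, 0.733, 0.0, 0.001]
contact_force: [-0.1, -0.5, 6.1]
opening: 0.345
finger_force: 35.4
```

```bash
python3 go.py 553.5 11 63 4.2; python3 - <<'E'
from h import *
p=snap('scene'); q=snap('top')
a=cv2.resize(p['color'][150:250,200:320],(480,400)); b=cv2.resize(q['color'][150:230,210:290],(320,400)) 
cv2.imwrite('pics/g1.png',np.hstack([a,b])[:,:,::-1])
E
```

```text
t 5.03 pos [554.4   9.4  64.2] toolx 94.2 tooly 4.2 tilt 0.10 open 0.35 F [-0.1 -0.5  6.1] fing 35.4 q6 -0.24
to [553.5, 11.0, 63.0, 4.2] turn [ 0. -0.  0.] shift [ 1.7 -0.8  1.2]
```

View pics/g1.png

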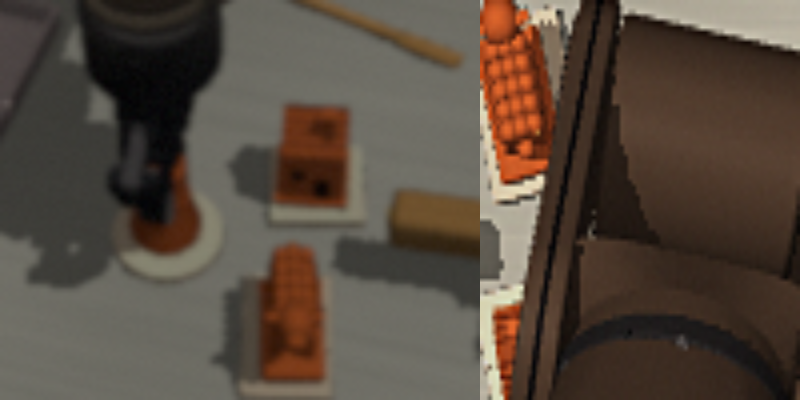

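Converted, -60 mm / 1000 = -0.06, -45 mm / 1000 = -0.045.

Request:
{"method": "send_rows", "body": {"rows": "0 0 0 0 0 -0.008 -0.6;0 0 0 0 0 -0.025 -0.6;0 0 0 0 0 -0.045 -0.6;0 0 0 0 0 -0.06 -0.6;0 0 0 0 0 -0.06 -0.6"}}

```text
time: 5.75
eef_pos: [0.5546, 0.0094, 0.1252]
tcp_rot: [0.681, 0.733, 0.001, 0.001]
contact_force: [-1.0, 0.6, -1.3]
opening: 0.344
finger_force: 34.9
```

```bash
python3 go.py 603 -151 124 4.2 603 -151 70 4.2
```

```text
t 5.75 pos [554.6   9.4 125.2] toolx 94.2 tooly 4.2 tilt 0.19 open 0.34 F [-1.   0.6 -1.3] fing 34.9 q6 -0.24
to [603.0, -151.0, 124.0, 4.2] turn [ 0. -0.  0.] shift [-163.5   36.5    1.5]
to [603.0, -151.0, 70.0, 4.2] turn [ 0. -0.  0.] shift [-163.5   36.3   55.5]
```

Converted, -164 mm / 1000 = -0.164, -160 mm / 1000 = -0.16.

Request:
{"method": "send_rows", "body": {"rows": "0 0 0 -0.015 0.004 0 -0.6;0 0 0 -0.045 0.01 0 -0.6;0 0 0 -0.08 0.018 0 -0.6;0 0 0 -0.115 0.026 0 -0.6;0 0 0 -0.145 0.032 0 -0.6;0 0 0 -0.16 0.036 0 -0.6;0 0 0 -0.164 0.037 0 -0.6;0 0 0 -0.164 0.037 0 -0.6"}}

```text
time: 6.75
eef_pos: [0.6023, -0.1508, 0.1229]
tcp_rot: [0.681, 0.733, -0.0, -0.001]
contact_force: [-0.1, -0.8, -1.2]
opening: 0.341
finger_force: 34.9
```

Converted, 54 mm / 1000 = 0.054, 52 mm / 1000 = 0.052.

Request:
{"method": "send_rows", "body": {"rows": "0 0 0 0 0 0.015 -0.6;0 0 0 0 0 0.03 -0.6;0 0 0 0 0 0.042 -0.6;0 0 0 0 0 0.049 -0.6;0 0 0 0 0 0.052 -0.6;0 0 0 0 0 0.054 -0.6;0 0 0 0 0 0.054 -0.6"}}

```text
time: 7.62
eef_pos: [0.603, -0.1515, 0.0703]
tcp_rot: [0.681, 0.733, 0.0, 0.001]
contact_force: [-1.3, 1.4, 1.9]
opening: 0.344
finger_force: 35.3
```

```bash
python3 go.py 603 -151 70 4.2
```

```text
t 7.62 pos [ 603.  -151.5   70.3] toolx 94.2 tooly 4.2 tilt 0.06 open 0.34 F [-1.3  1.4  1.9] fing 35.3 q6 -0.48
to [603.0, -151.0, 70.0, 4.2] turn [ 0. -0.  0.] shift [0.5 0.  0.3]
```

Request:
{"method": "send_rows", "body": {"rows": "0 0 0 0 0 0 -0.1;0 0 0 0 0 0 0.3;0 0 0 0 0 0 0.8;0 0 0 0 0 0 1;0 0 0 0 0 -0.02 1;0 0 0 0 0 -0.06 1;0 0 0 0 0 -0.11 1;0 0 0 0 0 -0.11 1"}}

```text
time: 8.62
eef_pos: [0.606, -0.1527, 0.1873]
tcp_rot: [0.68, 0.733, 0.002, 0.006]
contact_force: [-0.2, 0.7, -0.0]
opening: 0.995
finger_force: 0.0
```

```bash
python3 go.py 493 90.5 170 10.5 493 90.5 49 10.5
cat > chk.py <<'E'
import sys; from fit import *
pics=[snap('top'),snap('scene')]
# chk.py name x y z yaw
a=sys.argv[1:]
for i in range(0,len(a),5):
    k=a[i]; x,y,z,w=map(float,a[i+1:i+5]); g=np.array([x/1e3,y/1e3,np.radians(w),z/1e3]); fr_=[0,1] if k in('figure','tile_round') else [0,1,2]
    mk='wood' if k=='ram' else 'clay'
    for pp,n in((pics,'both'),(pics[:1],'top'),(pics[1:],'scene')):
        q,f,nn=fit(pp,M[k],g,[mk],[],fr_); print(k,n,(q[:2]*1e3).round(1),np.degrees(q[2]).round(1),'cost %.0f/%d'%(f,nn))
E
python3 chk.py figure 603 -150 14 0
```

```text
t 8.62 pos [ 606.  -152.7  187.3] toolx 94.2 tooly 4.2 tilt 0.75 open 1.00 F [-0.2  0.7 -0. ] fing 0.0 q6 -0.48
to [493.0, 90.5, 170.0, 10.5] turn [-0.   0.1 -6.3] shift [251.  -94.9  14.6]
to [493.0, 90.5, 49.0, 10.5] turn [-0.   0.1 -6.3] shift [251.7 -96.3 135.6]
figure both [ 601.2 -150.4] 0.0 cost 368/523
figure top [ 599.7 -126. ] 0.0 cost 260/116
figure scene [ 601.1 -152.4] 0.0 cost 88/407
```

Converted, 251 mm / 1000 = 0.251, 245 mm / 1000 = 0.245, -6 degrees / 360 = -0.0167.

Request:
{"method": "send_rows", "body": {"rows": "0 0 -0.0028 0.03 -0.011 0.002 1;0 0 -0.0056 0.075 -0.028 0.004 1;0 0 -0.0083 0.125 -0.047 0.006 1;0 0 -0.0111 0.175 -0.066 0.009 1;0 0 -0.0167 0.22 -0.083 0.01 1;0 0 -0.0167 0.245 -0.094 0.01 1;0 0 -0.0167 0.251 -0.095 0.01 1;0 0 -0.0167 0.251 -0.095 0.01 1"}}

```text
time: 9.72
eef_pos: [0.4892, 0.0919, 0.1688]
tcp_rot: [0.641, 0.767, -0.0, -0.0]
contact_force: [-0.6, -1.0, -0.4]
opening: 1.0
finger_force: 0.0
```

```bash
python3 go.py 493 90.5 49 10.5; python3 chk.py figure 602 -151 14 0
```

```text
t 9.72 pos [489.2  91.9 168.8] toolx 100.3 tooly 10.3 tilt 0.06 open 1.00 F [-0.6 -1.  -0.4] fing 0.0 q6 -0.20
to [493.0, 90.5, 49.0, 10.5] turn [-0.  -0.  -0.2] shift [ -2.    3.6 119.8]
figure both [ 601.5 -150.9] 0.0 cost 120/785
figure top [ 601.9 -150.6] 0.0 cost 28/376
figure scene [ 601.2 -152.4] 0.0 cost 86/409
```

Request:
{"method": "send_rows", "body": {"rows": "0 0 0 -0.002 0.004 0.03 1;0 0 0 -0.002 0.004 0.06 1;0 0 0 -0.002 0.004 0.088 1;0 0 0 -0.002 0.004 0.105 1;0 0 0 -0.002 0.004 0.115 1;0 0 0 -0.002 0.004 0.119 1;0 0 0 -0.002 0.004 0.119 1"}}

```text
time: 10.7
eef_pos: [0.4942, 0.0907, 0.0508]
tcp_rot: [0.641, 0.767, 0.0, 0.0]
contact_force: [-0.7, -0.6, 1.1]
opening: 1.002
finger_force: 0.0
```

Request:
{"method": "send_rows", "body": {"rows": "0 0 0 0 0 0 0.1;0 0 0 0 0 0 0;0 0 0 0 0 0 -0.2;0 0 0 0 0 0 -0.4;0 0 0 0 0 0 -0.4;0 0 0 0 0 0 -0.4", "grip_force": 40}}

```text
time: 11.45
eef_pos: [0.4943, 0.0908, 0.051]
tcp_rot: [0.641, 0.767, 0.0, 0.0]
contact_force: [-0.2, 0.3, 5.8]
opening: 0.459
finger_force: 42.0
```

```bash
python3 go.py 493 90.5 49 10.5
```

```text
t 11.45 pos [494.3  90.8  51. ] toolx 100.2 tooly 10.2 tilt 0.07 open 0.46 F [-0.2  0.3  5.8] fing 42.0 q6 -0.20
to [493.0, 90.5, 49.0, 10.5] turn [-0.   0.  -0.3] shift [-0.1 -1.3  2. ]
```

Converted, -70 mm / 1000 = -0.07, -50 mm / 1000 = -0.05.

Request:
{"method": "send_rows", "body": {"rows": "0 0 0 0 0 -0.008 -0.4;0 0 0 0 0 -0.025 -0.4;0 0 0 0 0 -0.05 -0.4;0 0 0 0 0 -0.07 -0.4;0 0 0 0 0 -0.07 -0.4"}}

```text
time: 12.08
eef_pos: [0.495, 0.0907, 0.1227]
tcp_rot: [0.641, 0.767, 0.001, 0.002]
contact_force: [0.5, -0.3, -1.5]
opening: 0.46
finger_force: 41.3
```

```bash
python3 go.py 510 -234 120 4.2 609 -234 120 4.2 609 -234 57 4.2
```

```text
t 12.07 pos [495.   90.7 122.7] toolx 100.2 tooly 10.2 tilt 0.27 open 0.46 F [ 0.5 -0.3 -1.5] fing 41.3 q6 -0.20
to [510.0, -234.0, 120.0, 4.2] turn [ 0. -0.  6.] shift [-322.2  -42.9    2.8]
to [609.0, -234.0, 120.0, 4.2] turn [ 0. -0.  6.] shift [-339.8   54.5    3.3]
to [609.0, -234.0, 57.0, 4.2] turn [ 0. -0.  6.] shift [-339.8   54.2   66.3]
```

Converted, -322 mm / 1000 = -0.322, -315 mm / 1000 = -0.315, 6 degrees / 360 = 0.0167.

Request:
{"method": "send_rows", "body": {"rows": "0 0 0.0028 -0.03 -0.004 0 -0.4;0 0 0.0056 -0.08 -0.011 0 -0.4;0 0 0.0083 -0.135 -0.018 0 -0.4;0 0 0.0111 -0.19 -0.025 0 -0.4;0 0 0.0139 -0.245 -0.032 0 -0.4;0 0 0.0167 -0.29 -0.039 0 -0.4;0 0 0.0167 -0.315 -0.042 0 -0.4;0 0 0.0167 -0.322 -0.043 0 -0.4"}}

```text
time: 13.08
eef_pos: [0.5081, -0.2344, 0.1196]
tcp_rot: [0.681, 0.732, 0.0, -0.001]
contact_force: [-0.5, -0.2, -2.3]
opening: 0.464
finger_force: 41.2
```

```bash
python3 go.py 609 -234 120 4.2 609 -234 57 4.2
```

```text
t 13.07 pos [ 508.1 -234.4  119.6] toolx 94.1 tooly 4.1 tilt 0.09 open 0.46 F [-0.5 -0.2 -2.3] fing 41.2 q6 -0.69
to [609.0, -234.0, 120.0, 4.2] turn [ 0.  -0.  -0.1] shift [ -6.9 100.7  -0.5]
to [609.0, -234.0, 57.0, 4.2] turn [ 0.  -0.  -0.1] shift [ -6.9 100.7  62.5]
```

Converted, 101 mm / 1000 = 0.101, 92 mm / 1000 = 0.092.

Request:
{"method": "send_rows", "body": {"rows": "0 0 0 -0.001 0.015 0 -0.4;0 0 0 -0.003 0.04 0 -0.4;0 0 0 -0.005 0.07 0 -0.4;0 0 0 -0.007 0.092 0.01 -0.4;0 0 0 -0.007 0.101 0.025 -0.4;0 0 0 -0.007 0.101 0.04 -0.4;0 0 0 -0.007 0.101 0.05 -0.4;0 0 0 -0.007 0.101 0.057 -0.4"}}

```text
time: 14.08
eef_pos: [0.6088, -0.233, 0.0621]
tcp_rot: [0.681, 0.733, -0.0, -0.001]
contact_force: [-0.2, 0.7, -1.9]
opening: 0.461
finger_force: 41.2
```

Converted, 6 mm / 1000 = 0.006, 4 mm / 1000 = 0.004.

Request:
{"method": "send_rows", "body": {"rows": "0 0 0 0 0 0.002 -0.4;0 0 0 0 0 0.004 -0.4;0 0 0 0 0 0.006 -0.4;0 0 0 0 0 0.006 -0.4"}}

```text
time: 14.58
eef_pos: [0.6098, -0.2334, 0.0575]
tcp_rot: [0.681, 0.733, 0.0, 0.0]
contact_force: [-0.4, -0.2, -1.2]
opening: 0.46
finger_force: 41.2
```

```bash
python3 go.py 609 -234 57 4.2
```

```text
t 14.57 pos [ 609.8 -233.4   57.5] toolx 94.2 tooly 4.2 tilt 0.01 open 0.46 F [-0.4 -0.2 -1.2] fing 41.2 q6 -0.59
to [609.0, -234.0, 57.0, 4.2] turn [ 0. -0.  0.] shift [-0.6 -0.8  0.5]
```

Converted, -110 mm / 1000 = -0.11, -65 mm / 1000 = -0.065.

Request:
{"method": "send_rows", "body": {"rows": "0 0 0 0 0 0.001 -0.4;0 0 0 0 0 0.001 0.1;0 0 0 0 0 0.001 0.5;0 0 0 0 0 0.001 1;0 0 0 0 0 0.001 1;0 0 0 0 0 -0.02 1;0 0 0 0 0 -0.065 1;0 0 0 0 0 -0.11 1"}}

```text
time: 15.58
eef_pos: [0.6099, -0.2333, 0.17]
tcp_rot: [0.681, 0.733, 0.0, 0.0]
contact_force: [0.5, 0.1, 0.8]
opening: 1.0
finger_force: 0.0
```

Request:
{"method": "send_rows", "body": {"rows": "0 0 0 0 0 -0.01 1"}}

```text
time: 15.7
eef_pos: [0.6121, -0.2345, 0.1839]
tcp_rot: [0.681, 0.733, 0.001, 0.005]
contact_force: [0.3, -0.9, -0.1]
opening: 1.001
finger_force: 0.0
```

```bash
python3 go.py 608.5 105 170 104.5 608.5 105 57 104.5;  python3 chk.py cottage 609 -234 14 4.2
```

```text
t 15.70 pos [ 612.1 -234.5  183.9] toolx 94.2 tooly 4.2 tilt 0.58 open 1.00 F [ 0.3 -0.9 -0.1] fing 0.0 q6 -0.59
to [608.5, 105.0, 170.0, 104.5] turn [ 0.4 -0.7 79.7] shift [339.   21.3  12.2]
to [608.5, 105.0, 57.0, 104.5] turn [ 0.4 -0.7 79.7] shift [339.6  20.4 125.2]
cottage both [ 608.6 -233.6] 5.8 cost 182/1053
cottage top [ 608.3 -233.2] 4.7 cost 56/525
cottage scene [ 610.8 -234.6] 17.4 cost 107/528
```

Converted, 339 mm / 1000 = 0.339, 125 mm / 1000 = 0.125, 80 degrees / 360 = 0.2222.

Request:
{"method": "send_rows", "body": {"rows": "0 0 0.0278 0.03 0.002 0.001 1;0 0 0.0556 0.075 0.004 0.002 1;0 0 0.0833 0.125 0.008 0.004 1;0 0 0.1111 0.175 0.01 0.006 1;0 0 0.1389 0.225 0.014 0.008 1;0 0 0.1667 0.275 0.017 0.01 1;0 0 0.1944 0.32 0.02 0.01 1;0 0 0.2222 0.339 0.021 0.01 1"}}

```text
time: 16.8
eef_pos: [0.6039, 0.1088, 0.1648]
tcp_rot: [0.992, 0.122, -0.002, -0.0]
contact_force: [0.3, -0.2, 0.2]
opening: 0.997
finger_force: 0.0
```

Request:
{"method": "send_rows", "body": {"rows": "0 0 0 0 0 0 1;0 0 0 0 0 0 1"}}

```text
time: 17.05
eef_pos: [0.6051, 0.1056, 0.1661]
tcp_rot: [0.992, 0.125, -0.001, 0.0]
contact_force: [-0.3, 0.0, -0.0]
opening: 1.001
finger_force: 0.0
```

```bash
python3 go.py 608.5 105 57 104.5;  python3 chk.py cottage 609 -234 14 4.2|head -2
```

```text
t 17.05 pos [605.1 105.6 166.1] toolx 14.3 tooly -75.7 tilt 0.13 open 1.00 F [-0.3  0.  -0. ] fing 0.0 q6 1.33
to [608.5, 105.0, 57.0, 104.5] turn [-0.  -0.  -0.2] shift [  3.3   1.4 109.1]
cottage both [ 608.6 -233.6] 5.9 cost 165/1068
cottage top [ 608.3 -233.2] 4.6 cost 40/541
```

Converted, 109 mm / 1000 = 0.109, 106 mm / 1000 = 0.106.

Request:
{"method": "send_rows", "body": {"rows": "0 0 0 0.003 0.001 0.028 1;0 0 0 0.003 0.001 0.056 1;0 0 0 0.003 0.001 0.082 1;0 0 0 0.003 0.001 0.098 1;0 0 0 0.003 0.001 0.106 1;0 0 0 0.003 0.001 0.109 1;0 0 0 0.003 0.001 0.109 1"}}

```text
time: 18.02
eef_pos: [0.6095, 0.1061, 0.0591]
tcp_rot: [0.992, 0.124, 0.001, 0.0]
contact_force: [0.1, -0.7, 0.7]
opening: 0.996
finger_force: 0.0
```

Request:
{"method": "send_rows", "body": {"rows": "0 0 0 0 0 0 -0.1;0 0 0 0 0 0 -0.25;0 0 0 0 0 0 -0.4;0 0 0 0 0 0 -0.6;0 0 0 0 0 0 -0.6;0 0 0 0 0 0 -0.6;0 0 0 0 0 0 -0.6", "grip_force": 40}}

```text
time: 18.9
eef_pos: [0.6093, 0.1061, 0.0589]
tcp_rot: [0.992, 0.124, 0.0, 0.0]
contact_force: [-0.0, -0.8, 3.0]
opening: 0.322
finger_force: 40.3
```

```bash
python3 go.py 608.5 105 57 104.5
```

```text
t 18.90 pos [609.3 106.1  58.9] toolx 14.2 tooly -75.8 tilt 0.05 open 0.32 F [-0.  -0.8  3. ] fing 40.3 q6 1.33
to [608.5, 105.0, 57.0, 104.5] turn [ 0.   0.  -0.3] shift [-1.   0.8  1.9]
```

Converted, -120 mm / 1000 = -0.12, -115 mm / 1000 = -0.115.

Request:
{"method": "send_rows", "body": {"rows": "0 0 0 0 0 -0.008 -0.6;0 0 0 0 0 -0.025 -0.6;0 0 0 0 0 -0.055 -0.6;0 0 0 0 0 -0.09 -0.6;0 0 0 0 0 -0.115 -0.6;0 0 0 0 0 -0.12 -0.6;0 0 0 0 0 -0.12 -0.6"}}

```text
time: 19.77
eef_pos: [0.6086, 0.1061, 0.1783]
tcp_rot: [0.992, 0.124, -0.0, -0.0]
contact_force: [-0.3, 0.8, -1.6]
opening: 0.321
finger_force: 39.8
```

```bash
python3 go.py 615.5 -325 180 -85.8 615.5 -325 66 -85.8
```

```text
t 19.77 pos [608.6 106.1 178.3] toolx 14.2 tooly -75.8 tilt 0.01 open 0.32 F [-0.3  0.8 -1.6] fing 39.8 q6 1.33
to [615.5, -325.0, 180.0, -85.8] turn [ 0.  0. 10.] shift [-99.2 419.6  -1.7]
to [615.5, -325.0, 66.0, -85.8] turn [ 0.  0. 10.] shift [-99.2 419.6 112.3]
```

Converted, 410 mm / 1000 = 0.41, 380 mm / 1000 = 0.38, 10 degrees / 360 = 0.0278.

Request:
{"method": "send_rows", "body": {"rows": "0 0 0.0028 -0.009 0.035 0 -0.6;0 0 0.0056 -0.021 0.09 0 -0.6;0 0 0.0111 -0.035 0.15 0 -0.6;0 0 0.0139 -0.049 0.21 0 -0.6;0 0 0.0194 -0.064 0.27 0 -0.6;0 0 0.0222 -0.078 0.33 0 -0.6;0 0 0.025 -0.09 0.38 0 -0.6;0 0 0.0278 -0.097 0.41 0 -0.6"}}

```text
time: 20.78
eef_pos: [0.6142, -0.3175, 0.1758]
tcp_rot: [0.999, 0.035, -0.002, -0.001]
contact_force: [0.6, -0.7, -1.7]
opening: 0.327
finger_force: 39.9
```

Converted, 10 mm / 1000 = 0.01, 5 mm / 1000 = 0.005.

Request:
{"method": "send_rows", "body": {"rows": "0 0 0 -0.001 0.005 0 -0.6;0 0 0 -0.002 0.01 0 -0.6;0 0 0 -0.002 0.01 0 -0.6"}}

```text
time: 21.15
eef_pos: [0.6142, -0.3242, 0.1777]
tcp_rot: [0.999, 0.037, -0.001, -0.001]
contact_force: [0.7, -0.0, -1.5]
opening: 0.319
finger_force: 39.9
```

```bash
python3 go.py 615.5 -325 66 -85.8
```

```text
t 21.15 pos [ 614.2 -324.2  177.7] toolx 4.3 tooly -85.7 tilt 0.09 open 0.32 F [ 0.7 -0.  -1.5] fing 39.9 q6 0.86
to [615.5, -325.0, 66.0, -85.8] turn [0.  0.  0.1] shift [  1.3   1.1 111.7]
```

Converted, 112 mm / 1000 = 0.112, 110 mm / 1000 = 0.11.

Request:
{"method": "send_rows", "body": {"rows": "0 0 0 0.001 0.001 0.02 -0.6;0 0 0 0.001 0.001 0.045 -0.6;0 0 0 0.001 0.001 0.07 -0.6;0 0 0 0.001 0.001 0.09 -0.6;0 0 0 0.001 0.001 0.101 -0.6;0 0 0 0.001 0.001 0.107 -0.6;0 0 0 0.001 0.001 0.11 -0.6;0 0 0 0.001 0.001 0.112 -0.6"}}

```text
time: 22.15
eef_pos: [0.6159, -0.3266, 0.0672]
tcp_rot: [0.999, 0.037, 0.001, 0.001]
contact_force: [-0.6, 0.4, -1.2]
opening: 0.322
finger_force: 39.9
```

Converted, 1 mm / 1000 = 0.001.

Request:
{"method": "send_rows", "body": {"rows": "0 0 0 0 0 0.001 -0.6;0 0 0 0 0 0.001 -0.6;0 0 0 0 0 0.001 -0.6"}}

```text
time: 22.52
eef_pos: [0.6155, -0.3263, 0.0657]
tcp_rot: [0.999, 0.037, 0.0, 0.0]
contact_force: [-0.4, 0.4, -1.6]
opening: 0.321
finger_force: 39.9
```

```bash
python3 go.py 615.5 -325 65 -85.8
```

```text
t 22.52 pos [ 615.5 -326.3   65.7] toolx 4.2 tooly -85.8 tilt 0.03 open 0.32 F [-0.4  0.4 -1.6] fing 39.9 q6 0.86
to [615.5, -325.0, 65.0, -85.8] turn [-0. -0.  0.] shift [ 0.1 -1.3  0.7]
```

Converted, -110 mm / 1000 = -0.11, -65 mm / 1000 = -0.065.

Request:
{"method": "send_rows", "body": {"rows": "0 0 0 0 0 0.001 -0.6;0 0 0 0 0 0.001 -0.2;0 0 0 0 0 0.001 0.3;0 0 0 0 0 0.001 0.8;0 0 0 0 0 0.001 0.8;0 0 0 0 0 -0.02 0.8;0 0 0 0 0 -0.065 1;0 0 0 0 0 -0.11 1"}}

```text
time: 23.52
eef_pos: [0.6155, -0.3263, 0.1781]
tcp_rot: [0.999, 0.037, 0.0, 0.0]
contact_force: [1.0, -0.4, -0.7]
opening: 0.999
finger_force: 0.0
```

Request:
{"method": "send_rows", "body": {"rows": "0 0 0 0 0 -0.01 1;0 0 0 0 0 -0.01 1"}}

```text
time: 23.78
eef_pos: [0.6158, -0.3265, 0.1871]
tcp_rot: [0.999, 0.037, 0.001, 0.001]
contact_force: [-0.3, 0.6, -0.8]
opening: 0.997
finger_force: 0.0
```

```bash
python3 go.py 542.4 177.6 170 3.4; python3 - <<'E'
from fit import *
p=snap('top'); q=snap('scene'); 
# ram/barrel axis in top view: barrel sides at z=60 -> sample: rows where gray-pink barrel; use wood handle mask centreline instead
m=masks(p['color'])['wood']; ys,xs=np.where(m[185:205,150:205]); 
P=np.array([ray(p,u+150,v+185,.073)[:2] for u,v in zip(xs,ys)])*1e3
c,(w,h),a=cv2.minAreaRect(P.astype(np.float32)); print('handle top rect',c,w,h,a)
g=np.array([.539,.2345,.06,.059]); print(fit([p],M['ram'],g,['wood'],['clay'],(0,1,2)))
i=cv2.resize(p['color'][165:230,60:210],(780,338),interpolation=cv2.INTER_NEAREST); cv2.imwrite('pics/ram.png',i[:,:,::-1])
E
```

```text
t 23.77 pos [ 615.8 -326.5  187.1] toolx 4.2 tooly -85.8 tilt 0.15 open 1.00 F [-0.3  0.6 -0.8] fing 0.0 q6 0.86
to [542.4, 177.6, 170.0, 3.4] turn [  0.2   0.2 -89.2] shift [ -36.1 -508.1   16.2]
handle top rect (541.6031494140625, 191.4384307861328) 93.22528839111328 32.47917175292969 87.66497802734375
(array([0.53818123, 0.23516459, 0.06399101, 0.059     ]), np.float64(80.45882352941177), np.float64(373.0))
```

View pics/ram.png

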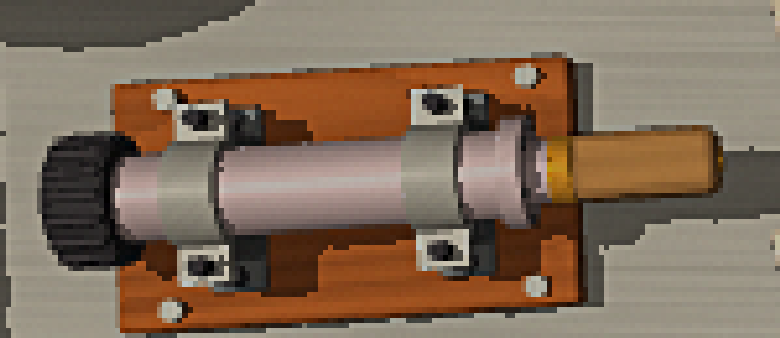

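```bash
python3 - <<'E'
from h import *
p=snap('top')
f=lambda u,v,z:(ray(p,60+(u+.5)/5.2-.5,165+(v+.5)/5.2-.5,z)*1e3)[:2]
a,b,c,d,e=f(130,197,.063),f(470,178,.063),f(646,164,.073),f(572,164,.073),f(720,160,.073)
for P,Q in((a,b),(a,c)): v=P-Q; print(P.round(1),Q.round(1),'yaw',np.degrees(np.arctan2(-v[0],v[1])).round(2))
print(d.round(1),e.round(1), 'base edges yaw:')
for P,Q in((f(118,87,.018),f(572,58,.018)),(f(122,331,.018),f(580,300,.018))): v=P-Q; print(np.degrees(np.arctan2(-v[0],v[1])).round(2))
E
python3 go.py 542 177 170 3.4
```

```text
[524.9 389.3] [534.6 249.8] yaw 3.98
[524.9 389.3] [540.6 175.6] yaw 4.2
[540.2 205.8] [542.7 145.3] base edges yaw:
4.52
4.57
t 23.93 pos [ 614.4 -325.5  182.9] toolx 4.2 tooly -85.8 tilt 0.23 open 1.00 F [ 0.2  0.1 -1.2] fing 0.0 q6 0.86
to [542.0, 177.0, 170.0, 3.4] turn [ -0.3  -0.2 -89.2] shift [ -35.2 -506.4   14.4]
```

Converted, -440 mm / 1000 = -0.44, -385 mm / 1000 = -0.385, -80 degrees / 360 = -0.2222.

Request:
{"method": "send_rows", "body": {"rows": "0 0 -0.0278 -0.002 -0.03 0.001 1;0 0 -0.0556 -0.005 -0.085 0.002 1;0 0 -0.0833 -0.01 -0.145 0.004 1;0 0 -0.1111 -0.014 -0.205 0.006 1;0 0 -0.1389 -0.018 -0.265 0.008 1;0 0 -0.1667 -0.023 -0.325 0.01 1;0 0 -0.1944 -0.027 -0.385 0.012 1;0 0 -0.2222 -0.031 -0.44 0.014 1"}}

```text
time: 24.92
eef_pos: [0.5504, 0.1123, 0.1694]
tcp_rot: [0.74, 0.673, -0.001, -0.001]
contact_force: [0.4, 0.3, 0.1]
opening: 0.998
finger_force: 0.0
```

```bash
python3 go.py 542 176 170 4.2; python3 chk.py lamb 615.5 -326 14 4.2|head -2
```

```text
t 24.93 pos [550.4 112.3 169.4] toolx 84.6 tooly -5.4 tilt 0.19 open 1.00 F [0.4 0.3 0.1] fing 0.0 q6 0.12
to [542.0, 176.0, 170.0, 4.2] turn [-0.  -0.  -9.6] shift [ 62.7 -14.4  -0.6]
lamb both [ 614.5 -325.1] 6.2 cost 333/1315
lamb top [ 612.7 -324. ] 7.0 cost 107/718
```

Converted, 63 mm / 1000 = 0.063, 50 mm / 1000 = 0.05, -10 degrees / 360 = -0.0278.

Request:
{"method": "send_rows", "body": {"rows": "0 0 -0.0111 0.025 -0.006 0 1;0 0 -0.0222 0.05 -0.012 0 1;0 0 -0.0278 0.063 -0.014 0 1;0 0 -0.0278 0.063 -0.014 0 1;0 0 -0.0278 0.063 -0.014 0 1"}}

```text
time: 25.65
eef_pos: [0.5446, 0.1735, 0.171]
tcp_rot: [0.681, 0.732, -0.0, -0.0]
contact_force: [0.5, -0.3, 0.2]
opening: 1.0
finger_force: 0.0
```

```bash
python3 go.py 542 176 62 4.2
```

```text
t 25.65 pos [544.6 173.5 171. ] toolx 94.1 tooly 4.1 tilt 0.05 open 1.00 F [ 0.5 -0.3  0.2] fing 0.0 q6 0.06
to [542.0, 176.0, 62.0, 4.2] turn [-0.  -0.  -0.1] shift [  2.7  -2.3 109. ]
```

Converted, 109 mm / 1000 = 0.109, 106 mm / 1000 = 0.106.

Request:
{"method": "send_rows", "body": {"rows": "0 0 0 0.003 -0.002 0.028 1;0 0 0 0.003 -0.002 0.056 1;0 0 0 0.003 -0.002 0.082 1;0 0 0 0.003 -0.002 0.098 1;0 0 0 0.003 -0.002 0.106 1;0 0 0 0.003 -0.002 0.109 1;0 0 0 0.003 -0.002 0.109 1"}}

```text
time: 26.52
eef_pos: [0.5428, 0.1773, 0.0631]
tcp_rot: [0.681, 0.733, 0.0, 0.0]
contact_force: [-0.6, 0.6, -0.9]
opening: 0.998
finger_force: 0.0
```

Request:
{"method": "send_rows", "body": {"rows": "0 0 0 0 0 0 -0.1;0 0 0 0 0 0 -0.25;0 0 0 0 0 0 -0.4;0 0 0 0 0 0 -0.6;0 0 0 0 0 0 -0.6;0 0 0 0 0 0 -0.6;0 0 0 0 0 0 -0.6", "grip_force": 30}}

```text
time: 27.4
eef_pos: [0.5426, 0.1773, 0.0627]
tcp_rot: [0.681, 0.733, 0.0, 0.0]
contact_force: [0.2, 0.2, 2.3]
opening: 0.32
finger_force: 36.4
```

```bash
python3 go.py 542 176 62 4.2; python3 -c "
from h import *
print(ctrl.get_state()['wrist_torque'])"
```

```text
t 27.40 pos [542.6 177.3  62.7] toolx 94.2 tooly 4.2 tilt 0.04 open 0.32 F [0.2 0.2 2.3] fing 36.4 q6 0.06
to [542.0, 176.0, 62.0, 4.2] turn [-0. -0.  0.] shift [-1.3 -0.7  0.7]
[ 0.07311689 -0.00109226 -0.05010201]
```

Request:
{"method": "send_rows", "body": {"rows": "0 0 0 0 0 -0.0005 -0.6;0 0 0 -0.002 0 -0.001 -0.6;0 0 0 -0.006 0 -0.001 -0.6;0 0 0 -0.012 0 -0.001 -0.6;0 0 0 -0.018 0 -0.001 -0.6;0 0 0 -0.024 0 -0.001 -0.6;0 0 0 -0.03 0 -0.001 -0.6;0 0 0 -0.03 0 -0.001 -0.6", "grip_force": 60}}

```text
time: 28.4
eef_pos: [0.5442, 0.1465, 0.0631]
tcp_rot: [0.681, 0.733, -0.001, -0.0]
contact_force: [1.4, -0.1, -2.3]
opening: 0.32
finger_force: 62.9
```

Converted, -50 mm / 1000 = -0.05, -44 mm / 1000 = -0.044.

Request:
{"method": "send_rows", "body": {"rows": "0 0 0 -0.006 0 0 -0.6;0 0 0 -0.014 0 0 -0.6;0 0 0 -0.022 0 0 -0.6;0 0 0 -0.03 0 0 -0.6;0 0 0 -0.038 0 0 -0.6;0 0 0 -0.044 0 0 -0.6;0 0 0 -0.05 0 0 -0.6;0 0 0 -0.05 0 0 -0.6"}}

```text
time: 29.4
eef_pos: [0.5483, 0.0971, 0.0634]
tcp_rot: [0.681, 0.732, 0.0, 0.0]
contact_force: [0.0, 0.4, -3.0]
opening: 0.319
finger_force: 62.8
```

Converted, -56 mm / 1000 = -0.056, -54 mm / 1000 = -0.054.

Request:
{"method": "send_rows", "body": {"rows": "0 0 0 -0.006 0 0 -0.6;0 0 0 -0.014 0 0 -0.6;0 0 0 -0.022 0 0 -0.6;0 0 0 -0.03 0 0 -0.6;0 0 0 -0.038 0 0 -0.6;0 0 0 -0.046 0 0 -0.6;0 0 0 -0.054 0 0 -0.6;0 0 0 -0.056 0 0 -0.6"}}

```text
time: 30.4
eef_pos: [0.5524, 0.041, 0.0634]
tcp_rot: [0.681, 0.732, 0.0, 0.0]
contact_force: [0.0, -0.6, -1.7]
opening: 0.318
finger_force: 62.8
```

```bash
python3 go.py 467.5 -291 110 -3 467.5 -291 20 -3; python3 - <<'E'
from h import *
p=snap('scene'); cv2.imwrite('pics/out.png',cv2.resize(p['color'][150:270,150:430],(784,336))[:,:,::-1])
E
```

```text
t 30.40 pos [552.4  41.   63.4] toolx 94.2 tooly 4.2 tilt 0.00 open 0.32 F [ 0.  -0.6 -1.7] fing 62.8 q6 -0.18
to [467.5, -291.0, 110.0, -3.0] turn [ 0.  -0.   7.2] shift [-324.9 -108.9  -46.6]
to [467.5, -291.0, 20.0, -3.0] turn [ 0.  -0.   7.2] shift [-324.9 -108.9   43.4]
```

View pics/out.png

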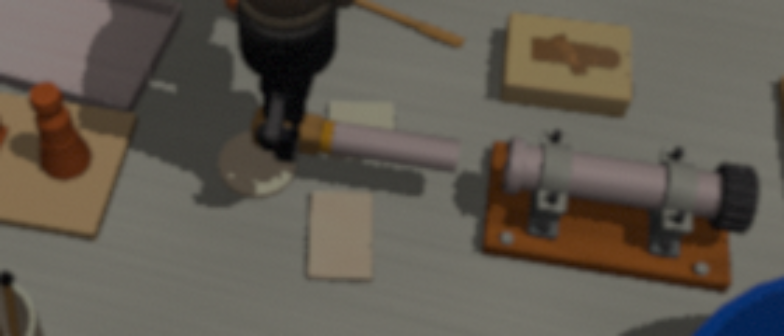

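Converted, -285 mm / 1000 = -0.285, -235 mm / 1000 = -0.235, 7 degrees / 360 = 0.0194.

Request:
{"method": "send_rows", "body": {"rows": "0 0 0 0 0 -0.015 -0.6;0 0 0 -0.01 -0.008 -0.04 -0.6;0 0 0 -0.04 -0.024 -0.055 -0.6;0 0 0.0028 -0.085 -0.04 -0.055 -0.6;0 0 0.0056 -0.135 -0.056 -0.055 -0.6;0 0 0.0111 -0.185 -0.072 -0.055 -0.6;0 0 0.0167 -0.235 -0.088 -0.055 -0.6;0 0 0.0194 -0.285 -0.104 -0.055 -0.6"}}

```text
time: 31.45
eef_pos: [0.4696, -0.2519, 0.1199]
tcp_rot: [0.724, 0.69, 0.0, 0.001]
contact_force: [0.6, 0.1, -1.5]
opening: 0.315
finger_force: 62.8
```

```bash
python3 go.py 461.5 -290 110 -3 461.5 -290 60 -3
```

```text
t 31.45 pos [ 469.6 -251.9  119.9] toolx 87.2 tooly -2.8 tilt 0.14 open 0.32 F [ 0.6  0.1 -1.5] fing 62.8 q6 -0.63
to [461.5, -290.0, 110.0, -3.0] turn [ 0.  -0.   0.2] shift [-38.4  -6.3   9.9]
to [461.5, -290.0, 60.0, -3.0] turn [ 0.  -0.   0.2] shift [-38.4  -6.4  59.9]
```

Converted, 80 mm / 1000 = 0.08, 76 mm / 1000 = 0.076.

Request:
{"method": "send_rows", "body": {"rows": "0 0 0 -0.015 -0.003 0 -0.6;0 0 0 -0.03 -0.006 0.01 -0.6;0 0 0 -0.038 -0.006 0.025 -0.6;0 0 0 -0.038 -0.006 0.042 -0.6;0 0 0 -0.038 -0.006 0.058 -0.6;0 0 0 -0.038 -0.006 0.07 -0.6;0 0 0 -0.038 -0.006 0.076 -0.6;0 0 0 -0.038 -0.006 0.08 -0.6"}}

```text
time: 32.45
eef_pos: [0.4619, -0.2879, 0.0382]
tcp_rot: [0.724, 0.69, 0.0, 0.0]
contact_force: [-0.6, -0.5, -2.0]
opening: 0.314
finger_force: 62.8
```

```bash
python3 go.py 461.5 -290 26 -3
```

```text
t 32.45 pos [ 461.9 -287.9   38.2] toolx 87.2 tooly -2.8 tilt 0.01 open 0.31 F [-0.6 -0.5 -2. ] fing 62.8 q6 -0.70
to [461.5, -290.0, 26.0, -3.0] turn [ 0.  -0.   0.2] shift [-2.1 -0.3 12.2]
```

Lower slowly in small steps, watching the force.

Converted, 12 mm / 1000 = 0.012, 11 mm / 1000 = 0.011.

Request:
{"method": "send_rows", "body": {"rows": "0 0 0 -0.002 0 0.003 -0.6;0 0 0 -0.002 0 0.006 -0.6;0 0 0 -0.002 0 0.009 -0.6;0 0 0 -0.002 0 0.011 -0.6;0 0 0 -0.002 0 0.012 -0.6;0 0 0 -0.002 0 0.012 -0.6"}}

```text
time: 33.2
eef_pos: [0.4616, -0.2899, 0.0264]
tcp_rot: [0.724, 0.69, -0.0, -0.0]
contact_force: [-0.9, -0.4, -2.3]
opening: 0.317
finger_force: 62.8
```

Converted, 1 mm / 1000 = 0.001, 0.5 mm / 1000 = 0.0005.

Request:
{"method": "send_rows", "body": {"rows": "0 0 0 0 0 0.0005 -0.6;0 0 0 0 0 0.001 -0.6;0 0 0 0 0 0.001 -0.6"}}

```text
time: 33.58
eef_pos: [0.4616, -0.2899, 0.0254]
tcp_rot: [0.724, 0.69, -0.0, 0.0]
contact_force: [0.5, 0.2, -1.4]
opening: 0.316
finger_force: 62.8
```

Converted, 1 mm / 1000 = 0.001, 0.5 mm / 1000 = 0.0005.

Request:
{"method": "send_rows", "body": {"rows": "0 0 0 0 0 0.0005 -0.6;0 0 0 0 0 0.001 -0.6;0 0 0 0 0 0.001 -0.6"}}

```text
time: 33.95
eef_pos: [0.4617, -0.29, 0.0249]
tcp_rot: [0.724, 0.69, -0.0, -0.0]
contact_force: [-2.1, 1.4, 3.7]
opening: 0.318
finger_force: 67.1
```

Converted, 1 mm / 1000 = 0.001, 0.5 mm / 1000 = 0.0005.

Request:
{"method": "send_rows", "body": {"rows": "0 0 0 0 0 0.0005 -0.6;0 0 0 0 0 0.001 -0.6;0 0 0 0 0 0.001 -0.6"}}

```text
time: 34.33
eef_pos: [0.4618, -0.29, 0.0249]
tcp_rot: [0.724, 0.69, -0.0, -0.0]
contact_force: [-4.7, 3.6, 10.2]
opening: 0.318
finger_force: 71.2
```

Converted, -1.5 mm / 1000 = -0.0015, -1 mm / 1000 = -0.001.

Request:
{"method": "send_rows", "body": {"rows": "0 0 0 0 0 -0.001 -0.6;0 0 0 0 0 -0.0015 -0.6;0 0 0 0 0 -0.0015 -0.4;0 0 0 0 0 -0.0015 -0.3;0 0 0 0 0 -0.0015 -0.2;0 0 0 0 0 -0.0015 -0.1;0 0 0 0 0 -0.0015 0;0 0 0 0 0 -0.0015 0.1", "grip_force": 20}}

```text
time: 35.33
eef_pos: [0.4617, -0.29, 0.0249]
tcp_rot: [0.724, 0.69, 0.0, 0.0]
contact_force: [-0.9, -0.9, -0.2]
opening: 0.551
finger_force: 0.0
```

Converted, -145 mm / 1000 = -0.145, -100 mm / 1000 = -0.1.

Request:
{"method": "send_rows", "body": {"rows": "0 0 0 0 0 0 0.1;0 0 0 0 0 -0.015 0.1;0 0 0 0 0 -0.05 0.2;0 0 0 0 0 -0.1 1;0 0 0 0 0 -0.145 1;0 0 0 0 0 -0.145 1"}}

```text
time: 36.08
eef_pos: [0.464, -0.292, 0.1763]
tcp_rot: [0.724, 0.69, 0.0, 0.006]
contact_force: [-0.6, 0.8, -0.2]
opening: 1.005
finger_force: 0.0
```

```bash
python3 go.py 603 -151.5 170 4.2; python3 - <<'E'
from h import *
p=snap('scene'); cv2.imwrite('pics/tray.png',cv2.resize(p['color'][120:245,70:260],(760,500))[:,:,::-1])
E
```

```text
t 36.08 pos [ 464.  -292.   176.3] toolx 87.2 tooly -2.8 tilt 0.66 open 1.00 F [-0.6  0.8 -0.2] fing 0.0 q6 -0.70
to [603.0, -151.5, 170.0, 4.2] turn [-0.1  0.1 -7. ] shift [147.1 132.    6.3]
```

View pics/tray.png

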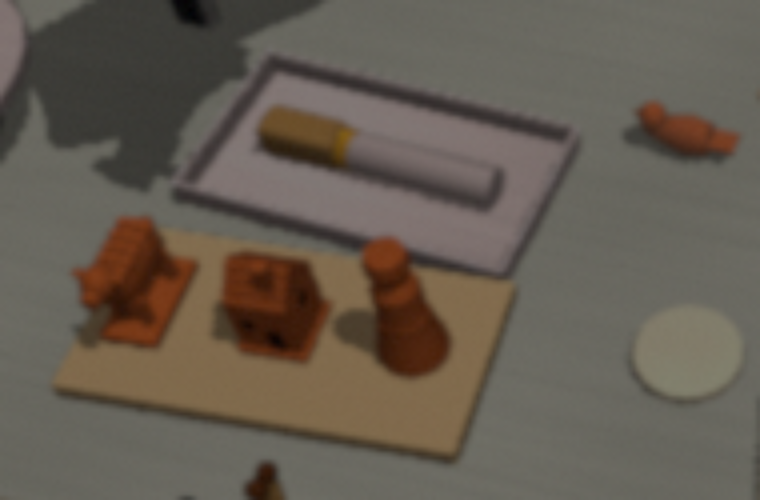

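```bash
cat > tiles.py <<'E'
from fit import *
pics=[snap('top'),snap('scene')]
for k,g in dict(tile_round=(.554,.0115,0,.008),tile_square=(.494,.093,.26,.008),tile_oblong=(.607,.101,.218,.008),tray=(.4645,-.233,-.052,.02)).items():
    g=np.array(g); fr_=(0,1) if k=='tile_round' else (0,1,2)
    for pp,n in((pics,'both'),(pics[:1],'top'),(pics[1:],'scene')):
        q,f,c=fit(pp,M[k],g,['tray','wood'] if k=='tray' else ['white'],['dark','clay'] if k=='tray' else ['dark'],fr_); print(k,n,(q[:2]*1e3).round(1),np.degrees(q[2]).round(1),'%d/%d'%(f,c))
E
python3 tiles.py; python3 chk.py ram 464 -233 17 -3
```

```text
tile_round both [554.6  12.3] 0.0 174/1268
tile_round top [554.6  12.5] 0.0 56/700
tile_round scene [551.9  10.8] 0.0 115/568
tile_square both [495.1  93.9] 14.6 288/1322
tile_square top [495.2  93.6] 15.3 66/696
tile_square scene [490.5  93.3] 14.4 217/626
tile_oblong both [606.5 101.4] 12.7 275/1579
tile_oblong top [606.5 101.5] 12.2 67/799
tile_oblong scene [604.9  99.7] 12.7 203/780
tray both [ 465.2 -233.6] -3.1 696/9872
tray top [ 463.  -232.6] -3.2 401/6350
tray scene [ 465.5 -234.2] -3.1 270/3522
ram both [ 464.4 -230.5] -4.6 cost 241/500
ram top [ 464.3 -230.7] -4.5 cost 97/301
ram scene [ 480.4 -233.3] -17.9 cost 127/199
```

Converted, 148 mm / 1000 = 0.148, 106 mm / 1000 = 0.106, -7 degrees / 360 = -0.0194.

Request:
{"method": "send_rows", "body": {"rows": "0 0 -0.0056 0.04 0.035 0.002 1;0 0 -0.0111 0.08 0.072 0.004 1;0 0 -0.0167 0.118 0.106 0.006 1;0 0 -0.0194 0.14 0.126 0.006 1;0 0 -0.0194 0.148 0.132 0.006 1;0 0 -0.0194 0.148 0.132 0.006 1;0 0 -0.0194 0.148 0.132 0.006 1"}}

```text
time: 37.2
eef_pos: [0.5998, -0.1494, 0.1634]
tcp_rot: [0.681, 0.732, -0.0, -0.0]
contact_force: [-0.7, -1.1, 0.6]
opening: 0.999
finger_force: 0.0
```

```bash
python3 go.py 603 -150.5 70 4.2
```

```text
t 37.20 pos [ 599.8 -149.4  163.4] toolx 94.1 tooly 4.1 tilt 0.07 open 1.00 F [-0.7 -1.1  0.6] fing 0.0 q6 -0.48
to [603.0, -150.5, 70.0, 4.2] turn [ 0.  -0.  -0.1] shift [-1.4  3.3 93.4]
```

Converted, 93 mm / 1000 = 0.093, 91 mm / 1000 = 0.091.

Request:
{"method": "send_rows", "body": {"rows": "0 0 0 -0.001 0.003 0.025 1;0 0 0 -0.001 0.003 0.05 1;0 0 0 -0.001 0.003 0.072 1;0 0 0 -0.001 0.003 0.085 1;0 0 0 -0.001 0.003 0.091 1;0 0 0 -0.001 0.003 0.093 1;0 0 0 -0.001 0.003 0.093 1"}}

```text
time: 38.08
eef_pos: [0.6042, -0.1495, 0.0717]
tcp_rot: [0.681, 0.733, 0.0, 0.001]
contact_force: [0.5, 0.0, 0.9]
opening: 1.001
finger_force: 0.0
```

Request:
{"method": "send_rows", "body": {"rows": "0 0 0 0 0 0 -0.1;0 0 0 0 0 0 -0.25;0 0 0 0 0 0 -0.4;0 0 0 0 0 0 -0.6;0 0 0 0 0 0 -0.6;0 0 0 0 0 0 -0.6;0 0 0 0 0 0 -0.6", "grip_force": 35}}

```text
time: 38.95
eef_pos: [0.604, -0.1494, 0.0714]
tcp_rot: [0.681, 0.733, 0.0, 0.0]
contact_force: [-0.8, 1.0, 3.8]
opening: 0.34
finger_force: 35.2
```

Converted, -60 mm / 1000 = -0.06, -45 mm / 1000 = -0.045.

Request:
{"method": "send_rows", "body": {"rows": "0 0 0 0 0 -0.008 -0.6;0 0 0 0 0 -0.025 -0.6;0 0 0 0 0 -0.045 -0.6;0 0 0 0 0 -0.06 -0.6;0 0 0 0 0 -0.06 -0.6"}}

```text
time: 39.58
eef_pos: [0.605, -0.1498, 0.1336]
tcp_rot: [0.681, 0.733, 0.001, 0.002]
contact_force: [-0.6, -1.1, -1.2]
opening: 0.339
finger_force: 34.9
```

```bash
python3 go.py 555.5 12.5 125 4.2 555.5 12.5 65 4.2
```

```text
t 39.58 pos [ 605.  -149.8  133.6] toolx 94.2 tooly 4.2 tilt 0.27 open 0.34 F [-0.6 -1.1 -1.2] fing 34.9 q6 -0.48
to [555.5, 12.5, 125.0, 4.2] turn [ 0. -0.  0.] shift [165.5 -37.4   8.1]
to [555.5, 12.5, 65.0, 4.2] turn [ 0. -0.  0.] shift [165.7 -37.7  68.1]
```

Converted, 166 mm / 1000 = 0.166, 162 mm / 1000 = 0.162.

Request:
{"method": "send_rows", "body": {"rows": "0 0 0 0.015 -0.004 0 -0.6;0 0 0 0.045 -0.011 0 -0.6;0 0 0 0.08 -0.019 0 -0.6;0 0 0 0.115 -0.027 0 -0.6;0 0 0 0.145 -0.033 0 -0.6;0 0 0 0.162 -0.037 0 -0.6;0 0 0 0.166 -0.038 0 -0.6;0 0 0 0.166 -0.038 0 -0.6"}}

```text
time: 40.58
eef_pos: [0.5537, 0.0132, 0.1308]
tcp_rot: [0.681, 0.733, -0.0, 0.0]
contact_force: [0.4, -0.1, -1.7]
opening: 0.343
finger_force: 34.8
```

```bash
python3 go.py 555.5 13.3 65.4 4.2
```

```text
t 40.58 pos [553.7  13.2 130.8] toolx 94.2 tooly 4.2 tilt 0.02 open 0.34 F [ 0.4 -0.1 -1.7] fing 34.8 q6 -0.23
to [555.5, 13.3, 65.4, 4.2] turn [0. 0. 0.] shift [-0.   1.8 65.4]
```

Converted, 65 mm / 1000 = 0.065, 64 mm / 1000 = 0.064.

Request:
{"method": "send_rows", "body": {"rows": "0 0 0 0 0.001 0.015 -0.6;0 0 0 0 0.001 0.033 -0.6;0 0 0 0 0.001 0.047 -0.6;0 0 0 0 0.001 0.056 -0.6;0 0 0 0 0.001 0.061 -0.6;0 0 0 0 0.001 0.064 -0.6;0 0 0 0 0.001 0.065 -0.6;0 0 0 0 0.001 0.065 -0.6"}}

```text
time: 41.58
eef_pos: [0.5549, 0.0135, 0.0663]
tcp_rot: [0.681, 0.733, 0.0, 0.0]
contact_force: [-0.6, -0.1, -1.6]
opening: 0.343
finger_force: 34.8
```

```bash
python3 go.py 555.5 13.3 65.4 4.2
```

```text
t 41.58 pos [554.9  13.5  66.3] toolx 94.2 tooly 4.2 tilt 0.04 open 0.34 F [-0.6 -0.1 -1.6] fing 34.8 q6 -0.23
to [555.5, 13.3, 65.4, 4.2] turn [ 0. -0.  0.] shift [-0.3  0.6  0.9]
```

Converted, -60 mm / 1000 = -0.06, -20 mm / 1000 = -0.02.

Request:
{"method": "send_rows", "body": {"rows": "0 0 0 0 0 0.001 -0.6;0 0 0 0 0 0.001 -0.6;0 0 0 0 0 0.001 -0.1;0 0 0 0 0 0.001 0.3;0 0 0 0 0 0.001 0.8;0 0 0 0 0 0.001 1;0 0 0 0 0 -0.02 1;0 0 0 0 0 -0.06 1"}}

```text
time: 42.58
eef_pos: [0.553, 0.0138, 0.1245]
tcp_rot: [0.681, 0.733, -0.001, -0.002]
contact_force: [-0.1, 0.1, 0.2]
opening: 0.997
finger_force: 0.0
```

Converted, -50 mm / 1000 = -0.05, -40 mm / 1000 = -0.04.

Request:
{"method": "send_rows", "body": {"rows": "0 0 0 0 0 -0.04 1;0 0 0 0 0 -0.05 1;0 0 0 0 0 -0.05 1"}}

```text
time: 42.95
eef_pos: [0.5547, 0.0135, 0.176]
tcp_rot: [0.681, 0.733, 0.0, 0.0]
contact_force: [0.2, -0.4, -0.4]
opening: 0.998
finger_force: 0.0
```

```bash
python3 go.py 609.8 -233.4 170 4.2 
```

```text
t 42.95 pos [554.7  13.5 176. ] toolx 94.2 tooly 4.2 tilt 0.05 open 1.00 F [ 0.2 -0.4 -0.4] fing 0.0 q6 -0.23
to [609.8, -233.4, 170.0, 4.2] turn [ 0. -0.  0.] shift [-250.3   36.8    6.1]
```

Converted, -250 mm / 1000 = -0.25, -235 mm / 1000 = -0.235.

Request:
{"method": "send_rows", "body": {"rows": "0 0 0 -0.03 0.004 0.002 1;0 0 0 -0.08 0.012 0.004 1;0 0 0 -0.135 0.02 0.006 1;0 0 0 -0.19 0.028 0.006 1;0 0 0 -0.235 0.035 0.006 1;0 0 0 -0.25 0.037 0.006 1;0 0 0 -0.25 0.037 0.006 1;0 0 0 -0.25 0.037 0.006 1"}}

```text
time: 43.95
eef_pos: [0.6093, -0.2313, 0.1688]
tcp_rot: [0.68, 0.733, -0.0, -0.001]
contact_force: [0.2, 0.1, -0.3]
opening: 1.005
finger_force: 0.0
```

```bash
python3 go.py 609.8 -233.4 57 4.2; python3 chk.py figure 554 12 8 0|grep -v both
```

```text
t 43.95 pos [ 609.3 -231.3  168.8] toolx 94.3 tooly 4.3 tilt 0.14 open 1.00 F [ 0.2  0.1 -0.3] fing 0.0 q6 -0.59
to [609.8, -233.4, 57.0, 4.2] turn [-0.   0.   0.1] shift [ -2.3   0.5 111.8]
figure top [553.8  13.6] 0.0 cost 23/300
figure scene [552.5  10.9] 0.0 cost 97/369
```

Converted, 112 mm / 1000 = 0.112, 108 mm / 1000 = 0.108.

Request:
{"method": "send_rows", "body": {"rows": "0 0 0 -0.002 0 0.03 1;0 0 0 -0.002 0 0.058 1;0 0 0 -0.002 0 0.084 1;0 0 0 -0.002 0 0.1 1;0 0 0 -0.002 0 0.108 1;0 0 0 -0.002 0 0.112 1;0 0 0 -0.002 0 0.112 1"}}

```text
time: 44.92
eef_pos: [0.6105, -0.2352, 0.0585]
tcp_rot: [0.681, 0.733, 0.0, 0.001]
contact_force: [0.2, -0.1, -0.1]
opening: 1.0
finger_force: 0.0
```

Request:
{"method": "send_rows", "body": {"rows": "0 0 0 0 0 0 0.1;0 0 0 0 0 0 0;0 0 0 0 0 0 -0.2;0 0 0 0 0 0 -0.4;0 0 0 0 0 0 -0.4;0 0 0 0 0 0 -0.4", "grip_force": 40}}

```text
time: 45.68
eef_pos: [0.6104, -0.2353, 0.0585]
tcp_rot: [0.681, 0.733, 0.0, 0.001]
contact_force: [-0.3, -0.2, 3.6]
opening: 0.46
finger_force: 43.0
```

Converted, -70 mm / 1000 = -0.07, -50 mm / 1000 = -0.05.

Request:
{"method": "send_rows", "body": {"rows": "0 0 0 0 0 -0.008 -0.4;0 0 0 0 0 -0.025 -0.4;0 0 0 0 0 -0.05 -0.4;0 0 0 0 0 -0.07 -0.4;0 0 0 0 0 -0.07 -0.4"}}

```text
time: 46.3
eef_pos: [0.6114, -0.2358, 0.1309]
tcp_rot: [0.681, 0.733, 0.001, 0.003]
contact_force: [0.5, -0.6, -1.5]
opening: 0.458
finger_force: 42.5
```

```bash
python3 go.py 509 -234 128 4.2 496.2 94 128 15.1
```

```text
t 46.30 pos [ 611.4 -235.8  130.9] toolx 94.2 tooly 4.2 tilt 0.30 open 0.46 F [ 0.5 -0.6 -1.5] fing 42.5 q6 -0.60
to [509.0, -234.0, 128.0, 4.2] turn [ 0. -0.  0.] shift [   9.3 -102.     2.5]
to [496.2, 94.0, 128.0, 15.1] turn [ -0.    0.  -10.9] shift [337.4 -90.6   1.5]
```

Converted, 330 mm / 1000 = 0.33, 105 mm / 1000 = 0.105, -11 degrees / 360 = -0.0306.

Request:
{"method": "send_rows", "body": {"rows": "0 0 0 0.015 -0.004 -0.02 -0.4;0 0 -0.0028 0.055 -0.015 -0.04 -0.4;0 0 -0.0083 0.105 -0.028 -0.045 -0.4;0 0 -0.0139 0.16 -0.043 -0.045 -0.4;0 0 -0.0194 0.215 -0.058 -0.045 -0.4;0 0 -0.025 0.265 -0.072 -0.045 -0.4;0 0 -0.0278 0.31 -0.084 -0.045 -0.4;0 0 -0.0306 0.33 -0.09 -0.045 -0.4"}}

```text
time: 47.3
eef_pos: [0.4941, 0.0895, 0.1717]
tcp_rot: [0.606, 0.795, -0.001, -0.001]
contact_force: [-0.3, 0.4, -2.2]
opening: 0.46
finger_force: 42.4
```

Converted, 5 mm / 1000 = 0.005, 3 mm / 1000 = 0.003.

Request:
{"method": "send_rows", "body": {"rows": "0 0 0 0.003 0 0 -0.4;0 0 0 0.005 0 0 -0.4;0 0 0 0.005 0 0 -0.4"}}

```text
time: 47.68
eef_pos: [0.495, 0.0915, 0.1727]
tcp_rot: [0.608, 0.794, -0.0, -0.0]
contact_force: [-0.1, -1.2, -2.1]
opening: 0.462
finger_force: 42.4
```

```bash
python3 go.py 496.7 92.2 52.5 15.1
```

```text
t 47.67 pos [495.   91.5 172.7] toolx 105.1 tooly 15.1 tilt 0.02 open 0.46 F [-0.1 -1.2 -2.1] fing 42.4 q6 -0.28
to [496.7, 92.2, 52.5, 15.1] turn [0. 0. 0.] shift [  0.3   1.9 120.2]
```

Converted, 119 mm / 1000 = 0.119, 118 mm / 1000 = 0.118.

Request:
{"method": "send_rows", "body": {"rows": "0 0 0 0 0.001 0.02 -0.4;0 0 0 0 0.001 0.045 -0.4;0 0 0 0 0.001 0.072 -0.4;0 0 0 0 0.001 0.094 -0.4;0 0 0 0 0.001 0.107 -0.4;0 0 0 0 0.001 0.114 -0.4;0 0 0 0 0.001 0.118 -0.4;0 0 0 0 0.001 0.119 -0.4"}}

```text
time: 48.68
eef_pos: [0.4961, 0.0925, 0.0543]
tcp_rot: [0.607, 0.795, 0.0, 0.0]
contact_force: [0.3, -0.1, -1.5]
opening: 0.459
finger_force: 42.5
```

```bash
python3 go.py 496.7 92.2 52.5 15.1
```

```text
t 48.67 pos [496.1  92.5  54.3] toolx 105.2 tooly 15.2 tilt 0.05 open 0.46 F [ 0.3 -0.1 -1.5] fing 42.5 q6 -0.28
to [496.7, 92.2, 52.5, 15.1] turn [ 0.  -0.   0.1] shift [-0.4  0.5  1.8]
```

Converted, -20 mm / 1000 = -0.02, 2 mm / 1000 = 0.002.

Request:
{"method": "send_rows", "body": {"rows": "0 0 0 0 0 0.001 -0.4;0 0 0 0 0 0.002 -0.4;0 0 0 0 0 0.002 -0.4;0 0 0 0 0 0.002 0.1;0 0 0 0 0 0.002 0.5;0 0 0 0 0 0.002 1;0 0 0 0 0 0.002 1;0 0 0 0 0 -0.02 1"}}

```text
time: 49.68
eef_pos: [0.494, 0.0925, 0.0724]
tcp_rot: [0.607, 0.795, -0.001, -0.002]
contact_force: [0.9, 0.5, 0.2]
opening: 1.001
finger_force: 0.0
```

Request:
{"method": "send_rows", "body": {"rows": "0 0 0 0 0 -0.04 1;0 0 0 0 0 -0.095 1;0 0 0 0 0 -0.105 1;0 0 0 0 0 -0.105 1"}}

```text
time: 50.18
eef_pos: [0.4959, 0.0925, 0.1794]
tcp_rot: [0.607, 0.795, 0.0, 0.001]
contact_force: [0.7, 0.1, 0.1]
opening: 1.004
finger_force: 0.0
```

```bash
python3 go.py 615.5 -326.5 175 -85.8
```

```text
t 50.17 pos [495.9  92.5 179.4] toolx 105.2 tooly 15.2 tilt 0.09 open 1.00 F [0.7 0.1 0.1] fing 0.0 q6 -0.28
to [615.5, -326.5, 175.0, -85.8] turn [ -0.    0.1 -79. ] shift [-435.7    5.4    4.6]
```

Converted, -425 mm / 1000 = -0.425, -380 mm / 1000 = -0.38, -79 degrees / 360 = -0.2194.

Request:
{"method": "send_rows", "body": {"rows": "0 0 -0.0278 -0.03 0 0.001 1;0 0 -0.0556 -0.085 0.001 0.002 1;0 0 -0.0833 -0.145 0.002 0.004 1;0 0 -0.1111 -0.205 0.002 0.004 1;0 0 -0.1389 -0.265 0.003 0.004 1;0 0 -0.1667 -0.325 0.004 0.004 1;0 0 -0.1944 -0.38 0.005 0.004 1;0 0 -0.2194 -0.425 0.005 0.004 1"}}

```text
time: 51.18
eef_pos: [0.6111, -0.3178, 0.1712]
tcp_rot: [-0.039, 0.999, 0.002, -0.002]
contact_force: [0.7, 1.2, -0.2]
opening: 0.999
finger_force: 0.0
```

Request:
{"method": "send_rows", "body": {"rows": "0 0 0 0 0 0 1;0 0 0 0 0 0 1"}}

```text
time: 51.42
eef_pos: [0.6109, -0.3152, 0.172]
tcp_rot: [-0.036, 0.999, 0.002, -0.002]
contact_force: [-0.4, 0.9, 0.5]
opening: 1.0
finger_force: 0.0
```

```bash
python3 go.py 615.5 -326.5 65 -85.8; python3 chk.py cottage 495 93.5 8 15 figure 554 12.5 8 0|grep top
```

```text
t 51.42 pos [ 610.9 -315.2  172. ] toolx -175.8 tooly 94.2 tilt 0.28 open 1.00 F [-0.4  0.9  0.5] fing 0.0 q6 -2.27
to [615.5, -326.5, 65.0, -85.8] turn [ 0.  0. -0.] shift [ -4.1 -11.9 107. ]
cottage top [494.1  94.4] 16.1 cost 31/403
figure top [553.7  13.5] 0.0 cost 22/301
```

Converted, 106 mm / 1000 = 0.106, 102 mm / 1000 = 0.102.

Request:
{"method": "send_rows", "body": {"rows": "0 0 0 -0.003 -0.008 0.003 1;0 0 0 -0.004 -0.012 0.02 1;0 0 0 -0.004 -0.012 0.045 1;0 0 0 -0.004 -0.012 0.07 1;0 0 0 -0.004 -0.012 0.09 1;0 0 0 -0.004 -0.012 0.102 1;0 0 0 -0.004 -0.012 0.106 1;0 0 0 -0.004 -0.012 0.106 1"}}

```text
time: 52.52
eef_pos: [0.6173, -0.3281, 0.0693]
tcp_rot: [-0.037, 0.999, -0.0, 0.0]
contact_force: [-0.0, -0.2, -0.8]
opening: 1.0
finger_force: 0.0
```

Request:
{"method": "send_rows", "body": {"rows": "0 0 0 0 0 0 -0.1;0 0 0 0 0 0 -0.25;0 0 0 0 0 0 -0.4;0 0 0 0 0 0 -0.6;0 0 0 0 0 0 -0.6;0 0 0 0 0 0 -0.6;0 0 0 0 0 0 -0.6", "grip_force": 40}}

```text
time: 53.4
eef_pos: [0.6172, -0.328, 0.0694]
tcp_rot: [-0.037, 0.999, -0.0, 0.0]
contact_force: [-0.9, 1.2, 4.6]
opening: 0.319
finger_force: 42.6
```

Converted, -115 mm / 1000 = -0.115, -90 mm / 1000 = -0.09.

Request:
{"method": "send_rows", "body": {"rows": "0 0 0 0 0 -0.008 -0.6;0 0 0 0 0 -0.025 -0.6;0 0 0 0 0 -0.055 -0.6;0 0 0 0 0 -0.09 -0.6;0 0 0 0 0 -0.115 -0.6;0 0 0 0 0 -0.115 -0.6"}}

```text
time: 54.15
eef_pos: [0.6183, -0.329, 0.1881]
tcp_rot: [-0.037, 0.999, -0.002, 0.003]
contact_force: [0.5, -0.4, -1.5]
opening: 0.315
finger_force: 41.9
```

```bash
python3 go.py 607.7 101.9 180 102.4
```

```text
t 54.15 pos [ 618.3 -329.   188.1] toolx -175.8 tooly 94.2 tilt 0.41 open 0.31 F [ 0.5 -0.4 -1.5] fing 41.9 q6 -2.28
to [607.7, 101.9, 180.0, 102.4] turn [-0.  -0.  -8.2] shift [-21.1 430.6   6.2]
```

Converted, 420 mm / 1000 = 0.42, 385 mm / 1000 = 0.385, -8 degrees / 360 = -0.0222.

Request:
{"method": "send_rows", "body": {"rows": "0 0 -0.0028 -0.002 0.035 0 -0.6;0 0 -0.0056 -0.004 0.09 0 -0.6;0 0 -0.0083 -0.007 0.15 0.002 -0.6;0 0 -0.0111 -0.01 0.21 0.004 -0.6;0 0 -0.0167 -0.013 0.27 0.006 -0.6;0 0 -0.0194 -0.017 0.33 0.006 -0.6;0 0 -0.0222 -0.021 0.385 0.006 -0.6;0 0 -0.0222 -0.023 0.42 0.006 -0.6"}}

```text
time: 55.15
eef_pos: [0.6076, 0.0952, 0.1761]
tcp_rot: [-0.107, 0.994, 0.0, -0.001]
contact_force: [0.2, -0.5, -1.3]
opening: 0.321
finger_force: 41.8
```

Converted, 9 mm / 1000 = 0.009, 6 mm / 1000 = 0.006.

Request:
{"method": "send_rows", "body": {"rows": "0 0 0 0 0.006 0 -0.6;0 0 0 0 0.009 0 -0.6;0 0 0 0 0.009 0 -0.6;0 0 0 0 0.009 0 -0.6"}}

```text
time: 55.65
eef_pos: [0.6072, 0.1003, 0.1778]
tcp_rot: [-0.106, 0.994, -0.0, -0.0]
contact_force: [0.3, -1.3, -0.5]
opening: 0.317
finger_force: 41.8
```

```bash
python3 go.py 609.7 102.3 63.4 102.4
```

```text
t 55.65 pos [607.2 100.3 177.8] toolx -167.9 tooly 102.1 tilt 0.01 open 0.32 F [ 0.3 -1.3 -0.5] fing 41.8 q6 -1.78
to [609.7, 102.3, 63.4, 102.4] turn [ 0.  -0.  -0.3] shift [ -2.9   1.5 114.4]
```

Converted, 112 mm / 1000 = 0.112, 1.5 mm / 1000 = 0.0015.

Request:
{"method": "send_rows", "body": {"rows": "0 0 0 -0.002 0.001 0.02 -0.6;0 0 0 -0.002 0.0015 0.045 -0.6;0 0 0 -0.002 0.0015 0.07 -0.6;0 0 0 -0.002 0.0015 0.09 -0.6;0 0 0 -0.002 0.0015 0.101 -0.6;0 0 0 -0.002 0.0015 0.108 -0.6;0 0 0 -0.002 0.0015 0.112 -0.6;0 0 0 -0.002 0.0015 0.112 -0.6"}}

```text
time: 56.65
eef_pos: [0.609, 0.1033, 0.0663]
tcp_rot: [-0.106, 0.994, -0.0, 0.0]
contact_force: [0.6, 0.7, -0.6]
opening: 0.32
finger_force: 41.9
```

```bash
python3 go.py 609.7 102.3 63.4 102.4
```

```text
t 56.65 pos [609.  103.3  66.3] toolx -167.8 tooly 102.2 tilt 0.04 open 0.32 F [ 0.6  0.7 -0.6] fing 41.9 q6 -1.78
to [609.7, 102.3, 63.4, 102.4] turn [-0.  -0.  -0.2] shift [-0.5 -1.1  2.9]
```

Converted, 3 mm / 1000 = 0.003, 2 mm / 1000 = 0.002.

Request:
{"method": "send_rows", "body": {"rows": "0 0 0 0 -0.001 0.001 -0.6;0 0 0 0 -0.001 0.002 -0.6;0 0 0 0 -0.001 0.003 -0.6;0 0 0 0 -0.001 0.003 -0.6;0 0 0 0 -0.001 0.003 -0.2;0 0 0 0 -0.001 0.003 0.3;0 0 0 0 -0.001 0.003 0.8;0 0 0 0 -0.001 0.003 0.8"}}

```text
time: 57.65
eef_pos: [0.6089, 0.1023, 0.0629]
tcp_rot: [-0.106, 0.994, -0.0, 0.0]
contact_force: [-0.2, 0.7, 0.5]
opening: 0.896
finger_force: 0.0
```

Converted, -120 mm / 1000 = -0.12, -115 mm / 1000 = -0.115.

Request:
{"method": "send_rows", "body": {"rows": "0 0 0 0 0 -0.015 0.8;0 0 0 0 0 -0.06 1;0 0 0 0 0 -0.115 1;0 0 0 0 0 -0.12 1;0 0 0 0 0 -0.12 1"}}

```text
time: 58.28
eef_pos: [0.6092, 0.1024, 0.1842]
tcp_rot: [-0.106, 0.994, -0.0, 0.001]
contact_force: [0.5, -0.6, -0.4]
opening: 1.004
finger_force: 0.0
```

```bash
python3 go.py 660 -100 200 102.4
```

```text
t 58.27 pos [609.2 102.4 184.2] toolx -167.8 tooly 102.2 tilt 0.12 open 1.00 F [ 0.5 -0.6 -0.4] fing 0.0 q6 -1.78
to [660.0, -100.0, 200.0, 102.4] turn [-0.  -0.  -0.2] shift [  -6.8 -208.5  -15.7]
```

Move the arm off and check everything.

Converted, -320 mm / 1000 = -0.32, -310 mm / 1000 = -0.31.

Request:
{"method": "send_rows", "body": {"rows": "0 0 0 0 -0.03 -0.01 1;0 0 0 0 -0.09 -0.016 1;0 0 0 0 -0.15 -0.016 1;0 0 0 0 -0.21 -0.016 1;0 0 0 0 -0.27 -0.016 1;0 0 0 0 -0.31 -0.016 1;0 0 0 0 -0.32 -0.016 1;0 0 0 0 -0.32 -0.016 1"}}

```text
time: 59.28
eef_pos: [0.6758, -0.2101, 0.1969]
tcp_rot: [-0.106, 0.994, 0.001, -0.001]
contact_force: [-0.4, 0.7, 0.4]
opening: 1.0
finger_force: 0.0
```

```bash
python3 chk.py cottage 495 93.5 8 15 figure 554 12.5 8 0 lamb 607 101.5 8 12.4 ram 464 -231 17 -4|grep -v both; python3 - <<'E'
from h import *
p=snap('scene');q=snap('top')
a=cv2.resize(p['color'][130:260,60:345],(780,356)); b=cv2.resize(q['color'][140:240,180:290],(264,240),interpolation=cv2.INTER_NEAREST); c=cv2.resize(q['color'][190:275,300:435],(381,240)); 
cv2.imwrite('pics/end.png',np.vstack([a,np.pad(np.hstack([b,c]),((0,0),(0,780-645),(0,0)))])[:,:,::-1])
E
```

```text
cottage top [494.1  94.4] 16.1 cost 31/403
cottage scene [491.6  92.7] 12.2 cost 108/362
figure top [553.8  13.4] 0.0 cost 23/300
figure scene [552.5  10.9] 0.0 cost 94/372
lamb top [606.2 104.4] 12.6 cost 60/550
lamb scene [603.8 102.4] 13.1 cost 143/468
ram top [ 465.1 -220.9] -3.9 cost 390/0
ram scene [ 506.6 -242.8] -49.3 cost 147/130
```

View pics/end.png

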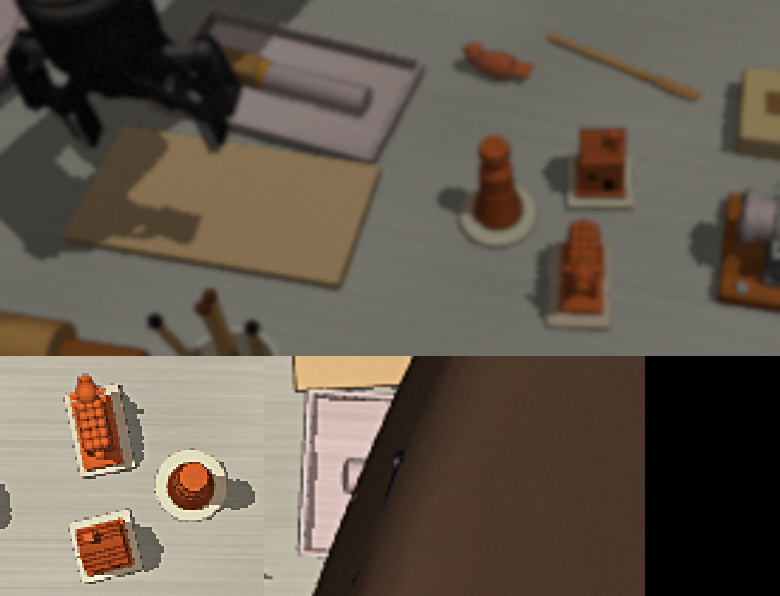

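```bash
python3 go.py 609 102.4 185 102.2 609 102.4 64 102.2
```

```text
t 59.48 pos [ 676.5 -208.6  198.6] toolx -167.7 tooly 102.3 tilt 0.05 open 1.00 F [0.7 0.2 0.2] fing 0.0 q6 -2.23
to [609.0, 102.4, 185.0, 102.2] turn [-0.  -0.   0.1] shift [ -0.5 318.2  13.8]
to [609.0, 102.4, 64.0, 102.2] turn [-0.  -0.   0.1] shift [ -0.6 318.1 134.8]
```

Converted, 318 mm / 1000 = 0.318, 220 mm / 1000 = 0.22.

Request:
{"method": "send_rows", "body": {"rows": "0 0 0 0 0.04 0.002 1;0 0 0 0 0.1 0.005 1;0 0 0 0 0.16 0.01 1;0 0 0 0 0.22 0.014 1;0 0 0 0 0.28 0.014 1;0 0 0 0 0.31 0.014 1;0 0 0 0 0.318 0.014 1;0 0 0 0 0.318 0.014 1"}}

```text
time: 60.48
eef_pos: [0.6092, 0.1008, 0.1851]
tcp_rot: [-0.107, 0.994, -0.0, 0.0]
contact_force: [0.4, 0.3, -0.4]
opening: 0.998
finger_force: 0.0
```

Request:
{"method": "send_rows", "body": {"rows": "0 0 0 0 0 0 1;0 0 0 0 0 0 1;0 0 0 0 0 0 1"}}

```text
time: 60.85
eef_pos: [0.6095, 0.0995, 0.1848]
tcp_rot: [-0.106, 0.994, -0.0, -0.0]
contact_force: [0.1, 0.3, 0.3]
opening: 1.0
finger_force: 0.0
```

```bash
python3 go.py 609 102.4 64 102.2
```

```text
t 60.85 pos [609.5  99.5 184.8] toolx -167.9 tooly 102.1 tilt 0.01 open 1.00 F [0.1 0.3 0.3] fing 0.0 q6 -1.79
to [609.0, 102.4, 64.0, 102.2] turn [ 0.   0.  -0.1] shift [-1.000e-01  3.000e+00  1.208e+02]
```

Request:
{"method": "send_rows", "body": {"rows": "0 0 0 0 0.0025 0.028 1;0 0 0 0 0.0025 0.058 1;0 0 0 0 0.0025 0.088 1;0 0 0 0 0.0025 0.106 1;0 0 0 0 0.0025 0.116 1;0 0 0 0 0.0025 0.12 1;0 0 0 0 0.0025 0.12 1;0 0 0 0 0.0025 0.12 1"}}

```text
time: 61.85
eef_pos: [0.6095, 0.1028, 0.066]
tcp_rot: [-0.107, 0.994, -0.0, 0.001]
contact_force: [1.0, 0.2, 0.1]
opening: 1.003
finger_force: 0.0
```

Request:
{"method": "send_rows", "body": {"rows": "0 0 0 0 0 0 -0.1;0 0 0 0 0 0 -0.25;0 0 0 0 0 0 -0.4;0 0 0 0 0 0 -0.6;0 0 0 0 0 0 -0.6;0 0 0 0 0 0 -0.6;0 0 0 0 0 0 -0.6"}}

```text
time: 62.72
eef_pos: [0.609, 0.1028, 0.0651]
tcp_rot: [-0.106, 0.994, -0.0, 0.0]
contact_force: [-0.1, -0.4, 1.3]
opening: 0.317
finger_force: 40.7
```

Converted, -6 mm / 1000 = -0.006, -3 mm / 1000 = -0.003.

Request:
{"method": "send_rows", "body": {"rows": "0 0 0 0 0 -0.003 -0.6;0 0 0 0 0 -0.006 -0.6;0 0 0 -0.0007 -0.001 -0.006 -0.6;0 0 0 -0.0007 -0.0028 -0.006 -0.6;0 0 0 -0.0007 -0.0028 -0.006 -0.6;0 0 0 -0.0007 -0.0028 -0.003 -0.6;0 0 0 -0.0007 -0.0028 -0.001 -0.6;0 0 0 -0.0007 -0.0028 0 -0.6"}}

```text
time: 63.72
eef_pos: [0.6099, 0.1002, 0.0652]
tcp_rot: [-0.107, 0.994, 0.0, -0.001]
contact_force: [-3.3, 0.5, 4.4]
opening: 0.32
finger_force: 41.0
```

```bash
python3 go.py 609 102.4 64 102.2
```

```text
t 63.73 pos [609.9 100.2  65.2] toolx -167.8 tooly 102.2 tilt 0.07 open 0.32 F [-3.3  0.5  4.4] fing 41.0 q6 -1.79
to [609.0, 102.4, 64.0, 102.2] turn [-0. -0.  0.] shift [0.4 2.3 1.2]
```

Converted, -115 mm / 1000 = -0.115, -65 mm / 1000 = -0.065.

Request:
{"method": "send_rows", "body": {"rows": "0 0 0 0 0 0 -0.6;0 0 0 0 0 0 -0.2;0 0 0 0 0 0 0.3;0 0 0 0 0 0 0.8;0 0 0 0 0 0 0.8;0 0 0 0 0 -0.02 0.8;0 0 0 0 0 -0.065 1;0 0 0 0 0 -0.115 1"}}

```text
time: 64.72
eef_pos: [0.6098, 0.1002, 0.1819]
tcp_rot: [-0.106, 0.994, 0.0, -0.0]
contact_force: [0.9, 1.0, 0.7]
opening: 1.0
finger_force: 0.0
```

```bash
python3 go.py 640 -20 250 102.2
```

```text
t 64.72 pos [609.8 100.2 181.9] toolx -167.8 tooly 102.2 tilt 0.01 open 1.00 F [0.9 1.  0.7] fing 0.0 q6 -1.79
to [640.0, -20.0, 250.0, 102.2] turn [-0. -0.  0.] shift [  -4.  -123.9  -68.1]
```

Converted, 300 mm / 1000 = 0.3, 100 mm / 1000 = 0.1.

Request:
{"method": "send_rows", "body": {"rows": "0 0 0 0 0 -0.02 1;0 0 0 0.01 0.05 -0.04 1;0 0 0 0.02 0.1 -0.06 1;0 0 0 0.03 0.16 -0.07 1;0 0 0 0.04 0.22 -0.08 1;0 0 0 0.05 0.27 -0.08 1;0 0 0 0.05 0.3 -0.08 1;0 0 0 0.05 0.3 -0.08 1"}}

```text
time: 65.72
eef_pos: [0.4964, 0.3844, 0.2594]
tcp_rot: [-0.108, 0.994, -0.0, -0.001]
contact_force: [0.4, -0.8, -0.4]
opening: 1.002
finger_force: 0.0
```

```bash
python3 go.py; python3 chk.py cottage 495 93.5 8 15 figure 554 12.5 8 0 lamb 607 101.5 8 12.4 ram 464 -231 17 -4|grep -v both; python3 - <<'E'
from h import *
p=snap('scene');q=snap('top')
a=cv2.resize(p['color'][130:260,60:345],(780,356)); b=cv2.resize(q['color'][140:240,180:290],(264,240),interpolation=cv2.INTER_NEAREST); c=cv2.resize(q['color'][190:275,300:435],(381,240)); 
cv2.imwrite('pics/end2.png',np.vstack([a,np.pad(np.hstack([b,c]),((0,0),(0,780-645),(0,0)))])[:,:,::-1])
E
```

```text
t 65.72 pos [496.4 384.4 259.4] toolx -167.6 tooly 102.4 tilt 0.06 open 1.00 F [ 0.4 -0.8 -0.4] fing 0.0 q6 -1.29
cottage top [494.3  94.6] 15.3 cost 31/403
cottage scene [493.1  91.2] 11.1 cost 92/381
figure top [553.8  13.4] 0.0 cost 23/300
figure scene [552.5  10.9] 0.0 cost 94/372
lamb top [607.4 101.7] 12.4 cost 60/552
lamb scene [604.5  99.7] 13.1 cost 148/464
ram top [ 464.5 -230.6] -4.6 cost 93/307
ram scene [ 480.9 -234.6] -19.4 cost 124/202
```

View pics/end2.png

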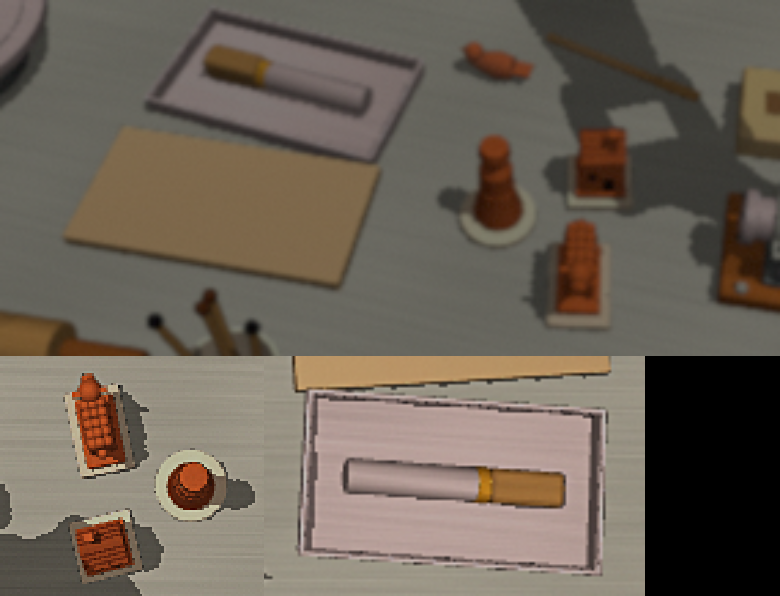

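```bash
python3 -c "
from plant import ctrl
print(ctrl.sign_off())"
```

```text
the job is handed in; nothing more can be done
None
```

The job is handed in at about 66 s of the 144 s allowed: the ram lies lengthways in the tray, 2–3 mm from its middle, and the figure, cottage and lamb stand upright within 1–2 mm of the middle of their own tiles (overhead camera; lamb re-set once to centre it); nothing tipped over, and the ram was let go about 4 mm above the tray floor because the fingertips touched first.

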